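# Top up the laundry token tray and put its cover back

### The arm

A 6-joint arm with a two-finger parallel gripper is mounted at the origin on the work surface. World frame = base frame: x ahead of the robot, y to its left, z up, the work surface at z = 0. Lengths are in mm, angles in rad, forces in N, time in s.
With the tool pointing down it reaches from about 350 to 875 mm from the base axis. Payload 4.2 kg.
Tool frame: the origin (TCP) lies midway between the tips of the shut fingers; the grasp point (between the pads) lies 19 mm behind it; z points along the fingers, x is the direction in which the jaws open and shut, and the axes are right-handed (so a half turn about z gives the same grasp; the last joint's range is limited). The gripper opens to 85 mm and grips with 20 to 120 N. Pads are 22 mm wide; open, the fingers measure 114 mm over their backs; the gripper's body (76 mm by 85 mm) begins 54 mm behind the grasp point. The pads swing forward as they close: fully open they stand 13 mm farther back than shut.
Start: joints at [1.527, 0.385, 0.008, 0, -1.194, -0.259], TCP at [186.339, 596.554, 231.312] pointing down, gripper open.
Joint ranges: [-3.14, 3.14], [-1.21, 2.06], [-1.07, 1.41], [-3.16, 2.05], [-2.99, -0.16], [-3.1, 3.1]. Speed limits (rad/s): [2.79, 2.79, 3.14, 3.14, 3.14, 3.14].

### API

Orientations are given as a unit quaternion [x, y, z, w].
In Python, from workcell import env gives the robot as it stands.
- The arm moves only by the tool carry_out, never from a script. Its argument "deltas" is a list of rows, each an object of numbers: "wx", "wy", "wz": the turn, a rotation vector about the world's x, y, z in rad; "x", "y", "z": the shift along the world's x, y, z in m; "grip": the closure, from 0 (fully open) to 1 (shut). A call has 1 to 20 rows; each row shifts and turns the commanded pose from where the row before left it; what a row does not reach is not made up. A row lasts 1/8 s, in which the tool goes at most 62.5 mm and 10.7 degrees, less where a joint would pass 70% of its speed; a pose out of reach is approached as far as the arm can. A call is refused whole if a number of a shift passes 0.0625 or a number of a turn 0.188, either way. A call with a gripper value outside its range is refused whole. The fingers move at their own pace and stop on an object; "grip_force" is the grip in N (left out, the last holds). Time passes only in rows, so rows that do not move let the fingers close. It gives the time, the measured TCP pose, the force and the opening at its end, in the units of the state.
- env.sense(): the state, without advancing time (a new reading comes with each control period).
- env.read_camera(name): name is "scene" or "top" or "wrist"; returns a dict with "img" (480x640x3 uint8, red, green, blue), "range_z" (480x640 float32, mm along the optical axis (not along the pixel's ray), 0 where there is no reading), "camera_matrix" (3x3 intrinsics, pixels), "T" (4x4, takes a point from camera to world coordinates); the wrist camera has in their place "T_tool_cam" (4x4, takes a point from camera to tool coordinates, whose origin is the TCP and whose axes are the tool frame's). Camera axes: x right, y up, looking along -z (the intrinsics and any distortion apply to the point x, -y, -z); pixel columns grow to the right and rows downward; lengths in mm; the calibration is good to about 2 mm. A picture is of the moment at which its call begins: read the wrist's pose just before it.
- env.sign_off(): hands the job in, once; it reports no verdict.
Trained networks look in a picture, given as the dict that the camera call returned (one of the last four; its "shot" number tells which), for a name from the list of things; names that differ only in an ending like _2 or _b are one class to them, and where a whole thing is asked for, a point or a joint stands for the part that bears it (a point fixed in the world has none). Each returns a list of dicts, best first, with "p" (0 to 1); they miss things now and then, are a little off and sometimes report something else, mostly with a low value. They report only what shows in the picture. A call takes as long as a camera call. They do not tell look-alikes from the thing itself.
- env.search_frame(picture, label): "at" ([x, y, z] in mm, in world coordinates, good to about 4 mm: the middle of the surface that is visible of it).
- env.silhouettes(picture, label): "region" (480x640 bool, what is visible of it).
The state is a dict: "time": time; "joint_pos": joint angles; "qvel": joint speeds; "effort": joint torques, N m; "tool_pos": TCP position; "ee_rot": TCP orientation; "contact_force": force on the tool from outside, world axes, zero at the start; "ft_torque": the same for the moment, N m; "grip_width": finger opening in mm.
Only numpy, scipy, OpenCV 4.12 (cv2) and the standard library are available. Lean on these libraries where they do the work, as an engineer would, in place of code of your own. Each camera call takes 0.05 s, during which the arm holds its last target. There are 200 camera calls.

### The job

Lift the plywood cover off the laundry token tray and lay it flat on the bare rubber mat. Put one spare token, lying flat and fully home, into each empty pocket, leaving the tokens that are already in the tray in place and not disturbing the jar lid, the key and the wedge; spares left over stay out of the tray. Then lower the cover back over the two pins until it rests flush on the tray.

Things in the scene. Friction and masses are not known exactly. Their poses are not given: they have to be found in the camera images.
- tray: fixed wooden tray 270 (x) x 140 (y) mm, origin at the centre of its underside, z up. Top face 14 mm above the shelf, with six square pockets 42 x 42 mm, 6 mm deep (3 along x, 54 mm apart; 2 along y, 68 mm apart). A seated token stands 10 mm proud. A shoulder 36 mm wide at each x end rises to 26 mm; on it an upright steel pin, 8 mm thick, 15 mm tall, tapered tip, at x = +-115 mm, y = 0
- seat (a point): point on the tray's middle, 26 mm above the shelf, where the cover's origin lies when the cover is flush on the shoulders; axes as the tray's
- cover: loose plywood plate 270 (x) x 140 (y) x 8 mm, about 0.2 kg, two 12 mm through-holes at x = +-115 mm, y = 0 for the pins (fits either way round); on top in the middle a grip bar 70 (x) x 20 (y) x 30 mm tall (its top 38 mm above the underside). Origin at the centre of the underside, z up. Starts flush on the tray, hiding the pockets, its underside then 2 mm above the tokens' tops
- rubber_mat: bare dark rubber mat fixed on the shelf, 310 (x) x 200 (y) x 2 mm, origin at the centre of its underside; the cover is laid aside on it. It and the cork mat (same size, with the spares) lie left and right of the tray, either way round
- pocket1 (a point): pocket of the tray at tray x = -54, y = +34 mm: the point where the centre of a token seated in it lies (16 mm above the shelf, 2 mm above the tray's top face)
- pocket2 (a point): pocket of the tray at tray x = -54, y = -34 mm: the point where the centre of a token seated in it lies (16 mm above the shelf, 2 mm above the tray's top face)
- pocket3 (a point): pocket of the tray at tray x = +0, y = +34 mm: the point where the centre of a token seated in it lies (16 mm above the shelf, 2 mm above the tray's top face)
- pocket4 (a point): pocket of the tray at tray x = +0, y = -34 mm: the point where the centre of a token seated in it lies (16 mm above the shelf, 2 mm above the tray's top face)
- pocket5 (a point): pocket of the tray at tray x = +54, y = +34 mm: the point where the centre of a token seated in it lies (16 mm above the shelf, 2 mm above the tray's top face)
- pocket6 (a point): pocket of the tray at tray x = +54, y = -34 mm: the point where the centre of a token seated in it lies (16 mm above the shelf, 2 mm above the tray's top face)
- kept1: thick round white plastic laundry token, diameter 38 mm, 16 mm thick, 20 g; origin at its centre (8 mm above its underside), z along its axis; either face may be up. Already in pocket 1 at the start, or absent (then that pocket starts empty)
- kept2: thick round white plastic laundry token, diameter 38 mm, 16 mm thick, 20 g; origin at its centre (8 mm above its underside), z along its axis; either face may be up. Already in pocket 2 at the start, or absent (then that pocket starts empty)
- kept3: thick round white plastic laundry token, diameter 38 mm, 16 mm thick, 20 g; origin at its centre (8 mm above its underside), z along its axis; either face may be up. Already in pocket 3 at the start, or absent (then that pocket starts empty)
- kept4: thick round white plastic laundry token, diameter 38 mm, 16 mm thick, 20 g; origin at its centre (8 mm above its underside), z along its axis; either face may be up. Already in pocket 4 at the start, or absent (then that pocket starts empty)
- kept5: thick round white plastic laundry token, diameter 38 mm, 16 mm thick, 20 g; origin at its centre (8 mm above its underside), z along its axis; either face may be up. Already in pocket 5 at the start, or absent (then that pocket starts empty)
- kept6: thick round white plastic laundry token, diameter 38 mm, 16 mm thick, 20 g; origin at its centre (8 mm above its underside), z along its axis; either face may be up. Already in pocket 6 at the start, or absent (then that pocket starts empty)
- spare1: thick round white plastic laundry token, diameter 38 mm, 16 mm thick, 20 g; origin at its centre (8 mm above its underside), z along its axis; either face may be up. A spare, lying flat on the cork mat at the start
- spare2: thick round white plastic laundry token, diameter 38 mm, 16 mm thick, 20 g; origin at its centre (8 mm above its underside), z along its axis; either face may be up. A spare, lying flat on the cork mat at the start
- spare3: thick round white plastic laundry token, diameter 38 mm, 16 mm thick, 20 g; origin at its centre (8 mm above its underside), z along its axis; either face may be up. A spare, lying flat on the cork mat at the start
- spare4: thick round white plastic laundry token, diameter 38 mm, 16 mm thick, 20 g; origin at its centre (8 mm above its underside), z along its axis; either face may be up. A spare, lying flat on the cork mat at the start
- spare5: thick round white plastic laundry token, diameter 38 mm, 16 mm thick, 20 g; origin at its centre (8 mm above its underside), z along its axis; either face may be up. A spare, lying flat on the cork mat at the start
- jar_lid: glass jar lid with a small knob, diameter 58 mm, 25 mm high with the knob, lying among the spares; origin at the centre of its underside. Not to be moved
- key: cast-iron key 95 mm long and 8 mm thick lying beyond the tray; origin near its middle, x along the shaft. Not to be moved
- wedge: rubber door wedge (stepped), 75 x 35 x 28 mm, lying between the tray and the robot; origin at the centre of its underside. Not to be moved
Mind the look-alikes: they are no part of the job. What is shaped like the spare2 but purple is not meant.

How it is judged:
By the outcome, as a careful person would: the job done as asked, in the order asked, and still so for the second after the job is handed in, with the robot touching nothing.
Of kept1, kept2, kept3, kept4, kept5, kept6 only 1 to 2 are there at a start; the rules pass over those that are not, and their reading is None.
At some moment in a run one of spare1, spare2, spare3, spare4, spare5 may be knocked a few centimetres aside while the robot is not near it.
Once in a run the grip may slacken for a moment while it holds something.
It also fails if it takes over 192 s, if anything falls off the work surface, if the arm or the gripper's body presses on something with over 40 N, if the wrist force passes 120 N, or if a joint passes its speed limit or range.

## Working session

There is one attempt and no reset: what is moved stays moved. The work goes in short steps, Python scripts to look and compute and a tool call to move; the robot and the scene stay as the last step left them, time stands still between calls to the robot, and variables do not carry over. Pictures are saved under pics/ and viewed, about 12 in all and at most 16, crops included, and the job is handed in when it is done.

Besides the shell and the picture viewer there is one more tool, called by a JSON object that holds its "name" and its "arguments", one argument or row to a line. carry_out: Moves the arm, as the interface text tells. Its arguments: {"type":"object","properties":{"deltas":{"type":"array"},"grip_force":{"type":"number"}},"required":["deltas"]}

```bash
mkdir -p pics; ls
cat > h.py <<'E'
import numpy as np, cv2
from workcell import env
from scipy.spatial.transform import Rotation as R
def save(p,n): cv2.imwrite(f'pics/{n}.png',p['img'][:,:,::-1])
def T_of(p,s=None):
    if 'T' in p: return np.array(p['T'])
    M=np.eye(4); M[:3,:3]=R.from_quat(s['ee_rot']).as_matrix(); M[:3,3]=s['tool_pos']
    return M@np.array(p['T_tool_cam'])
def cloud(p,s=None):
    K=np.array(p['camera_matrix']); T=T_of(p,s); d=p['range_z']
    v,u=np.mgrid[:480,:640]
    x=(u-K[0,2])/K[0,0]*d; y=(v-K[1,2])/K[1,1]*d
    P=np.stack([x,-y,-d],-1)@T[:3,:3].T+T[:3,3]
    P[d<=0]=np.nan
    return P
E
python3 - <<'E'
from h import *
s=env.sense(); print(s)
for n in ['scene','top']:
    p=env.read_camera(n); save(p,n); print({k:(v if np.size(v)<20 else np.shape(v)) for k,v in p.items()})
    if n=='top':
        np.save('top.npy',cloud(p))
        for l in ['cover','rubber_mat','spare1','jar_lid','key','wedge','tray']:
            for r in env.search_frame(p,l): print(l,np.round(r['at']),round(r['p'],2))
E
```

```text
pics
{'time': 0.0, 'joint_pos': array([ 1.52661622e+00,  3.85594055e-01,  6.62625978e-03, -5.14404864e-04,
       -1.19398392e+00, -2.58606701e-01]), 'qvel': array([-1.04430182e-03,  1.56009412e-04, -7.06700693e-04, -1.42514702e-03,
       -7.55840112e-05,  5.98863089e-04]), 'effort': array([ 1.08981549e-03, -3.92287517e+01,  1.88394678e+01,  4.18592423e+00,
       -4.63235963e-03, -1.84857377e-06]), 'tool_pos': array([186.16306861, 596.02386611, 230.19682251]), 'ee_rot': array([-5.92299164e-01,  8.05717371e-01, -6.89237241e-04, -8.62281495e-04]), 'contact_force': array([-0.23324809,  0.15024123,  0.49366169]), 'ft_torque': array([ 0.04235659,  0.00637311, -0.0377179 ]), 'grip_width': 85.27688552495474}
{'img': (480, 640, 3), 'range_z': (480, 640), 'camera_matrix': array([[524.59614348,   0.        , 319.3819362 ],
       [  0.        , 524.59614348, 230.33222552],
       [  0.        ,   0.        ,   1.        ]]), 'T': array([[-8.53320142e-01, -2.71321371e-01,  4.45229659e-01,
         9.79291871e+02],
       [ 5.21252623e-01, -4.63348107e-01,  7.16661869e-01,
         6.82984342e
[... 535 characters left out ...]
02, -1.75175910e-02,
        -1.41132885e+01],
       [-1.56877514e-02,  1.45287037e-01,  9.89265167e-01,
         9.40169927e+02],
       [ 0.00000000e+00,  0.00000000e+00,  0.00000000e+00,
         1.00000000e+00]]), 'shot': 2}
cover [547.   9.  40.] 0.68
rubber_mat [ 518. -256.    4.] 0.96
rubber_mat [520. 217.  18.] 0.65
spare1 [620. 211.  18.] 0.85
spare1 [525. 301.  15.] 0.84
spare1 [733. 188.  14.] 0.73
spare1 [522. 217.  18.] 0.64
spare1 [750. 102.  17.] 0.61
spare1 [438. 299.  17.] 0.6
spare1 [616. 300.  19.] 0.53
jar_lid [437. 216.  22.] 0.57
jar_lid [ 520. -258.    2.] 0.57
key [801.  26.   8.] 0.79
wedge [358.  30.  21.] 0.72
wedge [618. 300.  18.] 0.62
tray [442.   4.  24.] 0.46
```

View pics/top.png

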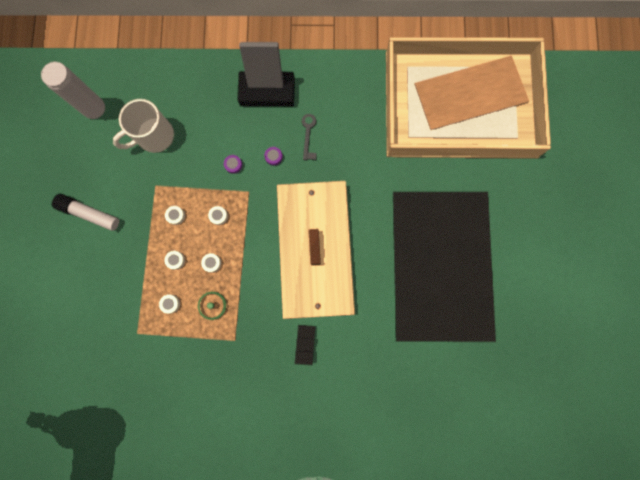

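View pics/scene.png

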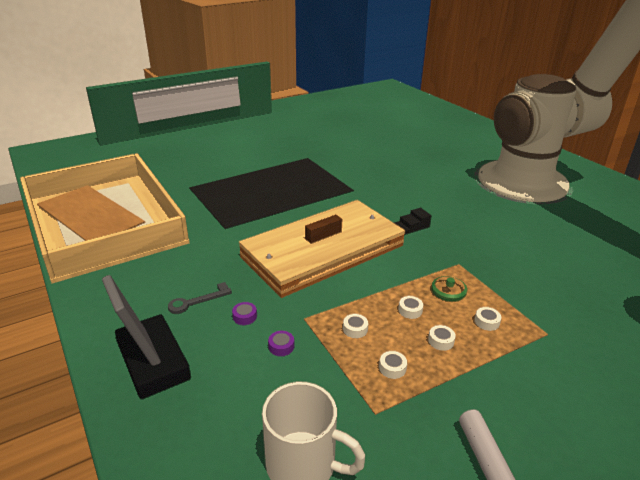

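Top view: cover centre about (315,248), with the spares at (174,215), (218,215), (174,260), (210,263) and (169,304) on the cork. The lid is at (211,306), the bare mat at (444,266), and the purple look-alikes at (233,164) and (274,156). The scene view agrees.

Run:
```python
from h import *
P=np.load('top.npy'); im=cv2.imread('pics/top.png')
def rect(m,n):
    q=P[m][:,:2].astype(np.float32); r=cv2.minAreaRect(q); print(n,len(q),'z',np.median(P[m][:,2]).round(1),'rect',np.round(r[0],1),np.round(r[1],1),round(r[2],2))
v,u=np.mgrid[:480,:640]
box=lambda a,b,c,d:(u>=a)&(u<=b)&(v>=c)&(v<=d)
z=P[...,2]
rect(box(260,370,170,330)&(z>28)&(z<40),'cover')
rect(box(300,330,220,275)&(z>55),'bar')
g=cv2.cvtColor(im,cv2.COLOR_BGR2GRAY)
hsv=cv2.cvtColor(im,cv2.COLOR_BGR2HSV)
rect(box(380,510,175,360)&(hsv[...,1]<90)&(g<70)&(z<8),'mat')
rect(box(290,320,320,370)&(z>6),'wedge')
rect(box(195,230,285,325)&(z>10),'lid')
for c in [(174,215),(218,215),(174,260),(210,263),(169,304)]:
    m=box(c[0]-15,c[0]+15,c[1]-15,c[1]+15)&(z>11)&(z<25); rect(m,'sp')
rect(box(290,325,105,165)&(z>4)&(z<20),'key')
for c in [(233,164),(274,156)]: rect(box(c[0]-14,c[0]+14,c[1]-14,c[1]+14)&(z>10),'purple')
s=env.sense(); print(R.from_quat(s['ee_rot']).as_matrix().round(3)); 
p=env.read_camera('wrist'); print(p['T_tool_cam'])
```

```text
cover 8868 z 33.4 rect [552.3  10.4] [270.4 140.2] 4.01
bar 369 z 63.1 rect [551.4  10.2] [68.6 19.9] 4.12
mat 14577 z 1.1 rect [ 524.9 -253.6] [308.6 202. ] 0.51
wedge 697 z 19.4 rect [361.4  27.2] [34.9 75.4] 86.6
lid 225 z 13.3 rect [435.4 217.8] [54.1 56.9] 0.46
sp 270 z 17.7 rect [621.1 303.4] [36.4 36.5] 33.19
sp 262 z 17.5 rect [621.  213.3] [35.9 36.5] 20.34
sp 273 z 17.5 rect [526.7 298.4] [35.1 37.1] 86.77
sp 275 z 17.8 rect [522.2 222.6] [35.2 37.4] 2.04
sp 289 z 17.6 rect [437.7 303.6] [36.  36.9] 22.95
key 349 z 7.3 rect [807.3  35.4] [126.7  51.4] 7.96
purple 248 z 15.4 rect [732.9 187.4] [37.2 36.5] 22.47
purple 248 z 15.3 rect [751.1 102.2] [38.1 35.8] 52.12
[[-0.298 -0.955 -0.   ]
 [-0.955  0.298 -0.   ]
 [ 0.    -0.    -1.   ]]
[[ 9.99999430e-01 -3.30435170e-05 -1.06696054e-03  4.14464040e-02]
 [-3.71407412e-04 -9.47840790e-01 -3.18743941e-01 -8.26183468e+01]
 [-1.00077630e-03  3.18744155e-01 -9.47840262e-01 -1.43016146e+02]
 [ 0.00000000e+00  0.00000000e+00  0.00000000e+00  1.00000000e+00]]
```

{"name": "carry_out", "arguments": {
  "deltas": [
    {"x": 0.023,"y": -0.0366,"z": -0.006,"wz": 0.0233,"grip": 0},
    {"x": 0.023,"y": -0.0366,"z": -0.006,"wz": 0.0233},
    {"x": 0.023,"y": -0.0366,"z": -0.006,"wz": 0.0233},
    {"x": 0.023,"y": -0.0366,"z": -0.006,"wz": 0.0233},
    {"x": 0.023,"y": -0.0366,"z": -0.006,"wz": 0.0233},
    {"x": 0.023,"y": -0.0366,"z": -0.006,"wz": 0.0233},
    {"x": 0.023,"y": -0.0366,"z": -0.006,"wz": 0.0233},
    {"x": 0.023,"y": -0.0366,"z": -0.006,"wz": 0.0233},
    {"x": 0.023,"y": -0.0366,"z": -0.006,"wz": 0.0233},
    {"x": 0.023,"y": -0.0366,"z": -0.006,"wz": 0.0233},
    {"x": 0.023,"y": -0.0366,"z": -0.006,"wz": 0.0233},
    {"x": 0.023,"y": -0.0366,"z": -0.006,"wz": 0.0233},
    {"x": 0.023,"y": -0.0366,"z": -0.006,"wz": 0.0233},
    {"x": 0.023,"y": -0.0366,"z": -0.006,"wz": 0.0233},
    {"x": 0.023,"y": -0.0366,"z": -0.006,"wz": 0.0233},
    {"x": 0.021,"y": -0.0366,"z": -0.006,"wz": 0.0233},
    {},
    {}
  ],
  "grip_force": 40
}}

```text
invalid input at $.deltas[0]: expected keys wx, wy, wz, x, y, z, grip
```

{"name": "carry_out", "arguments": {
  "deltas": [
    {"x": 0.023,"y": -0.0366,"z": -0.006,"wx": 0,"wy": 0,"wz": 0.0233,"grip": 0},
    {"x": 0.023,"y": -0.0366,"z": -0.006,"wx": 0,"wy": 0,"wz": 0.0233,"grip": 0},
    {"x": 0.023,"y": -0.0366,"z": -0.006,"wx": 0,"wy": 0,"wz": 0.0233,"grip": 0},
    {"x": 0.023,"y": -0.0366,"z": -0.006,"wx": 0,"wy": 0,"wz": 0.0233,"grip": 0},
    {"x": 0.023,"y": -0.0366,"z": -0.006,"wx": 0,"wy": 0,"wz": 0.0233,"grip": 0},
    {"x": 0.023,"y": -0.0366,"z": -0.006,"wx": 0,"wy": 0,"wz": 0.0233,"grip": 0},
    {"x": 0.023,"y": -0.0366,"z": -0.006,"wx": 0,"wy": 0,"wz": 0.0233,"grip": 0},
    {"x": 0.023,"y": -0.0366,"z": -0.006,"wx": 0,"wy": 0,"wz": 0.0233,"grip": 0},
    {"x": 0.023,"y": -0.0366,"z": -0.006,"wx": 0,"wy": 0,"wz": 0.0233,"grip": 0},
    {"x": 0.023,"y": -0.0366,"z": -0.006,"wx": 0,"wy": 0,"wz": 0.0233,"grip": 0},
    {"x": 0.023,"y": -0.0366,"z": -0.006,"wx": 0,"wy": 0,"wz": 0.0233,"grip": 0},
    {"x": 0.023,"y": -0.0366,"z": -0.006,"wx": 0,"wy": 0,"wz": 0.0233,"grip": 0},
    {"x": 0.023,"y": -0.0366,"z": -0.006,"wx": 0,"wy": 0,"wz": 0.0233,"grip": 0},
    {"x": 0.023,"y": -0.0366,"z": -0.006,"wx": 0,"wy": 0,"wz": 0.0233,"grip": 0},
    {"x": 0.023,"y": -0.0366,"z": -0.006,"wx": 0,"wy": 0,"wz": 0.0233,"grip": 0},
    {"x": 0.021,"y": -0.0366,"z": -0.006,"wx": 0,"wy": 0,"wz": 0.0233,"grip": 0},
    {"x": 0,"y": 0,"z": 0,"wx": 0,"wy": 0,"wz": 0,"grip": 0},
    {"x": 0,"y": 0,"z": 0,"wx": 0,"wy": 0,"wz": 0,"grip": 0}
  ],
  "grip_force": 40
}}

```text
time: 2.75
tool_pos: [552.2, 10.9, 135.3]
ee_rot: [0.731, -0.682, -0.0, 0.0]
contact_force: [-0.8, -1.0, -0.0]
grip_width: 85.5
```

```bash
cat >> h.py <<'E'
def st():
    s=env.sense(); M=R.from_quat(s['ee_rot']).as_matrix()
    print('t',round(s['time'],2),'tcp',np.round(s['tool_pos'],1),'xang',round(np.degrees(np.arctan2(M[1,0],M[0,0])),2),'zaxis',M[:,2].round(4),'F',np.round(s['contact_force'],1),'w',round(s['grip_width'],1),'q6',np.round(s['joint_pos'][5],2))
    return s
E
python3 - <<'E'
from h import *
s=st()
p=env.read_camera('wrist'); save(p,'w1'); P=cloud(p,s); z=P[...,2]
m=(z>54)&(z<75)&(abs(P[...,0]-552)<60)&(abs(P[...,1]-10)<30)
r=cv2.minAreaRect(P[m][:,:2].astype(np.float32)); print(r, np.median(z[m]))
st()
E
```

```text
t 2.75 tcp [552.2  10.9 135.3] xang -86.02 zaxis [-2.e-04  0.e+00 -1.e+00] F [-0.8 -1.  -0. ] w 85.5 q6 1.33
((553.0980224609375, 8.837066650390625), (69.58151245117188, 20.04242515563965), 4.112175464630127) 64.38944492044774
t 2.8 tcp [552.1  11.4 135.5] xang -85.97 zaxis [ 1.e-04  1.e-04 -1.e+00] F [0.7 0.4 0.6] w 85.1 q6 1.33
```

{"name": "carry_out", "arguments": {
  "deltas": [
    {"x": 0,"y": -0.001,"z": -0.024,"wx": 0,"wy": 0,"wz": 0,"grip": 0},
    {"x": 0,"y": 0,"z": -0.024,"wx": 0,"wy": 0,"wz": 0,"grip": 0},
    {"x": 0,"y": 0,"z": -0.024,"wx": 0,"wy": 0,"wz": 0,"grip": 0},
    {"x": 0,"y": 0,"z": -0.024,"wx": 0,"wy": 0,"wz": 0,"grip": 0},
    {"x": 0,"y": 0,"z": 0,"wx": 0,"wy": 0,"wz": 0,"grip": 0.5},
    {"x": 0,"y": 0,"z": 0,"wx": 0,"wy": 0,"wz": 0,"grip": 0.9},
    {"x": 0,"y": 0,"z": 0,"wx": 0,"wy": 0,"wz": 0,"grip": 1},
    {"x": 0,"y": 0,"z": 0,"wx": 0,"wy": 0,"wz": 0,"grip": 1},
    {"x": 0,"y": 0,"z": 0,"wx": 0,"wy": 0,"wz": 0,"grip": 1},
    {"x": 0,"y": 0,"z": 0,"wx": 0,"wy": 0,"wz": 0,"grip": 1},
    {"x": 0,"y": 0,"z": 0,"wx": 0,"wy": 0,"wz": 0,"grip": 1}
  ],
  "grip_force": 60
}}

```text
time: 4.18
tool_pos: [553.2, 10.2, 40.6]
ee_rot: [0.732, -0.682, 0.001, -0.001]
contact_force: [-1.5, 2.2, 7.1]
grip_width: 18.4
```

Run:
```python
from h import *
st()
```

```text
t 4.17 tcp [553.2  10.2  40.6] xang -85.96 zaxis [ 2.3e-03  5.0e-04 -1.0e+00] F [-1.5  2.2  7.1] w 18.4 q6 1.33
```

{"name": "carry_out", "arguments": {
  "deltas": [
    {"x": 0,"y": 0,"z": 0.005,"wx": 0,"wy": 0,"wz": 0,"grip": 1},
    {"x": 0,"y": 0,"z": 0.005,"wx": 0,"wy": 0,"wz": 0,"grip": 1},
    {"x": 0,"y": 0,"z": 0.01,"wx": 0,"wy": 0,"wz": 0,"grip": 1},
    {"x": 0,"y": 0,"z": 0.01,"wx": 0,"wy": 0,"wz": 0,"grip": 1},
    {"x": 0,"y": 0,"z": 0.01,"wx": 0,"wy": 0,"wz": 0,"grip": 1},
    {"x": 0,"y": 0,"z": 0,"wx": 0,"wy": 0,"wz": 0,"grip": 1}
  ],
  "grip_force": 80
}}

```text
time: 4.92
tool_pos: [553.0, 10.1, 80.5]
ee_rot: [0.731, -0.682, 0.001, -0.001]
contact_force: [-0.2, 0.5, -3.2]
grip_width: 19.0
```

Run:
```python
from h import *
st()
p=env.read_camera('top'); save(p,'top2'); P=cloud(p); np.save('top2.npy',P)
```

```text
t 4.92 tcp [553.   10.1  80.5] xang -85.98 zaxis [ 2.4e-03  6.0e-04 -1.0e+00] F [-0.2  0.5 -3.2] w 19.0 q6 1.33
```

View pics/top2.png

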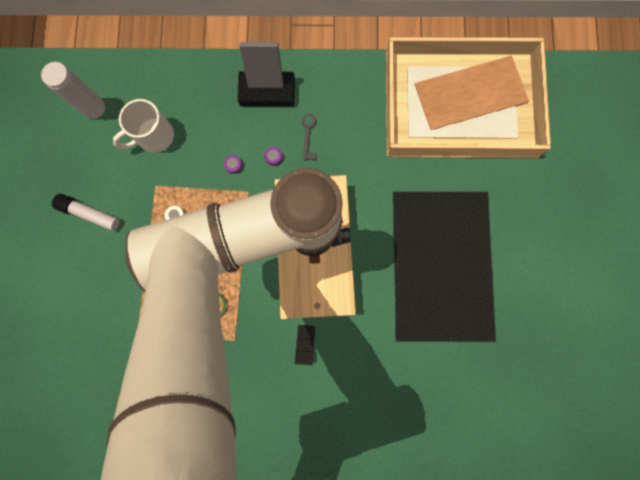

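The cover is lifted level, about (315,248). Next it goes to the mat.

{"name": "carry_out", "arguments": {
  "deltas": [
    {"x": -0.0028,"y": -0.0264,"z": 0,"wx": 0,"wy": 0,"wz": 0,"grip": 1},
    {"x": -0.0028,"y": -0.0264,"z": 0,"wx": 0,"wy": 0,"wz": 0,"grip": 1},
    {"x": -0.0028,"y": -0.0264,"z": 0,"wx": 0,"wy": 0,"wz": 0,"grip": 1},
    {"x": -0.0028,"y": -0.0264,"z": 0,"wx": 0,"wy": 0,"wz": 0,"grip": 1},
    {"x": -0.0028,"y": -0.0264,"z": 0,"wx": 0,"wy": 0,"wz": 0,"grip": 1},
    {"x": -0.0028,"y": -0.0264,"z": 0,"wx": 0,"wy": 0,"wz": 0,"grip": 1},
    {"x": -0.0028,"y": -0.0264,"z": 0,"wx": 0,"wy": 0,"wz": 0,"grip": 1},
    {"x": -0.0028,"y": -0.0264,"z": 0,"wx": 0,"wy": 0,"wz": 0,"grip": 1},
    {"x": -0.0028,"y": -0.0264,"z": 0,"wx": 0,"wy": 0,"wz": 0,"grip": 1},
    {"x": -0.0028,"y": -0.0264,"z": 0,"wx": 0,"wy": 0,"wz": 0,"grip": 1},
    {"x": 0,"y": 0,"z": -0.02,"wx": 0,"wy": 0,"wz": 0,"grip": 1},
    {"x": 0,"y": 0,"z": -0.02,"wx": 0,"wy": 0,"wz": 0,"grip": 1},
    {"x": 0,"y": 0,"z": -0.015,"wx": 0,"wy": 0,"wz": 0,"grip": 1},
    {"x": 0,"y": 0,"z": 0,"wx": 0,"wy": 0,"wz": 0,"grip": 1},
    {"x": 0,"y": 0,"z": -0.004,"wx": 0,"wy": 0,"wz": 0,"grip": 1},
    {"x": 0,"y": 0,"z": -0.003,"wx": 0,"wy": 0,"wz": 0,"grip": 1},
    {"x": 0,"y": 0,"z": -0.002,"wx": 0,"wy": 0,"wz": 0,"grip": 1},
    {"x": 0,"y": 0,"z": 0,"wx": 0,"wy": 0,"wz": 0,"grip": 1}
  ]
}}

```text
time: 7.22
tool_pos: [524.7, -254.0, 16.7]
ee_rot: [0.732, -0.682, 0.001, -0.0]
contact_force: [-2.4, 1.3, 4.5]
grip_width: 19.0
```

Run:
```python
from h import *
st()
p=env.read_camera('scene'); save(p,'s2')
```

```text
t 7.22 tcp [ 524.7 -254.    16.7] xang -85.97 zaxis [ 1.1e-03 -4.0e-04 -1.0e+00] F [-2.4  1.3  4.5] w 19.0 q6 1.81
```

View pics/s2.png

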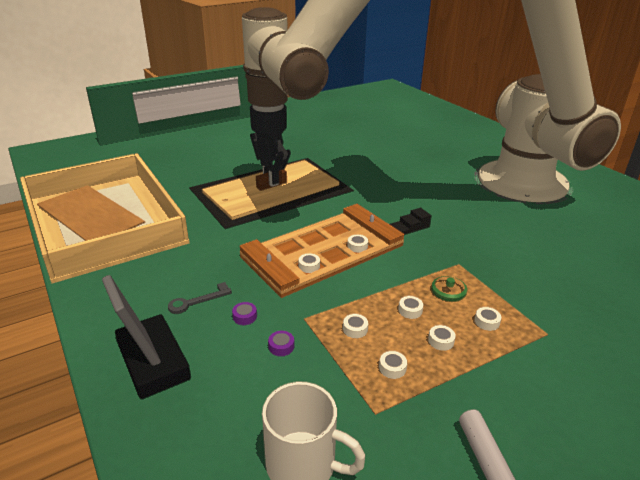

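The cover lies flat on the mat. The tray shows kept tokens only in pocket 1, pixel (358,243), and pocket 5, pixel (309,262), so pockets 2, 3, 4 and 6 are empty. Next I release.

{"name": "carry_out", "arguments": {
  "deltas": [
    {"x": 0,"y": 0,"z": 0,"wx": 0,"wy": 0,"wz": 0,"grip": 0.7},
    {"x": 0,"y": 0,"z": 0,"wx": 0,"wy": 0,"wz": 0,"grip": 0.3},
    {"x": 0,"y": 0,"z": 0,"wx": 0,"wy": 0,"wz": 0,"grip": 0.3},
    {"x": 0,"y": 0,"z": 0.03,"wx": 0,"wy": 0,"wz": 0,"grip": 0.3},
    {"x": 0,"y": 0,"z": 0.05,"wx": 0,"wy": 0,"wz": 0,"grip": 0.3},
    {"x": 0,"y": 0,"z": 0.04,"wx": 0,"wy": 0,"wz": 0,"grip": 0.3},
    {"x": 0,"y": 0,"z": 0,"wx": 0,"wy": 0,"wz": 0,"grip": 0.3}
  ]
}}

```text
time: 8.15
tool_pos: [526.7, -254.7, 139.2]
ee_rot: [0.732, -0.682, 0.004, -0.002]
contact_force: [-1.0, 0.3, 0.1]
grip_width: 59.9
```

```bash
cat >> h.py <<'E'
def tops(p,s=None,zlo=12,zhi=29,reg=None):
    """white token tops: height-thresholded blobs of about token size -> centre, z"""
    P=cloud(p,s); z=P[...,2]; hsv=cv2.cvtColor(p['img'],cv2.COLOR_RGB2HSV)
    m=((z>zlo)&(z<zhi)&(hsv[...,1]<70)).astype(np.uint8)
    n,L,S,_=cv2.connectedComponentsWithStats(m)
    o=[]
    for i in range(1,n):
        if S[i,4]<60: continue
        q=P[L==i]; zt=np.percentile(q[:,2],70); q=q[abs(q[:,2]-zt)<3]
        if len(q)<30: continue
        c,r=cv2.minEnclosingCircle(q[:,:2].astype(np.float32))
        if 14<r<23: o.append((np.round(c,1),round(r,1),round(float(zt),1)))
    return o
E
python3 - <<'E'
from h import *
s=st()
p=env.read_camera('top'); save(p,'top3'); P=cloud(p); z=P[...,2]
for t in tops(p): print(t)
m=(z>22.5)&(z<30)&(abs(P[...,0]-552)<145)&(abs(P[...,1]-10)<85)&(abs(abs(P[...,0]-552)-115)<30)
v,u=np.where(m); print(len(u))
r=cv2.minAreaRect(P[m][:,:2].astype(np.float32)); print('tray',r)
E
```

```text
t 8.15 tcp [ 526.7 -254.7  139.2] xang -85.96 zaxis [ 0.0082 -0.0022 -1.    ] F [-1.   0.3  0.1] w 59.9 q6 1.81
(array([620.7, 303.6]), 18.7, 18.6)
(array([621.1, 213.2]), 18.4, 18.5)
(array([603.9,  47.7]), 18.3, 24.4)
(array([526.9, 298.3]), 19.0, 18.5)
(array([522.5, 222.6]), 18.7, 18.4)
(array([496.7,  40.1]), 18.4, 24.3)
(array([437.7, 303.8]), 18.9, 18.6)
2179
tray ((551.9673461914062, 12.393669128417969), (270.2554931640625, 135.05958557128906), 3.970691680908203)
```

View pics/top3.png

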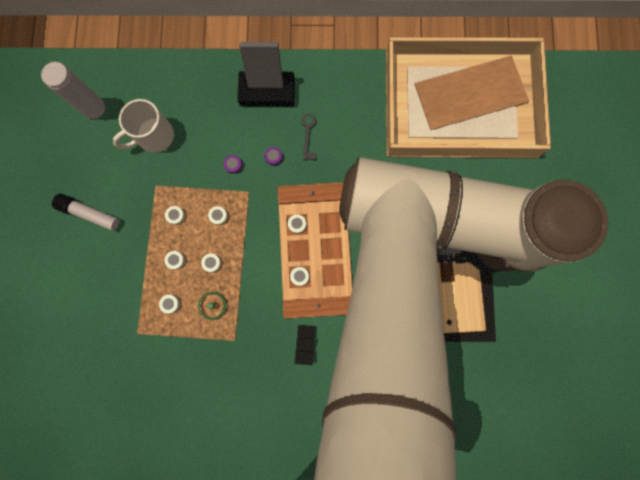

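Tokens confirmed at pockets 1 and 5; from them the tray centre is about (552.4, 10.1) with yaw 4.03°. The empties are pockets 2, 3, 4 and 6, and the spares have not moved. Moving to the spare at (522.5, 222.6).

{"name": "carry_out", "arguments": {
  "deltas": [
    {"x": 0,"y": 0.0434,"z": -0.003,"wx": 0,"wy": 0,"wz": 0,"grip": 0.3},
    {"x": 0,"y": 0.0434,"z": -0.003,"wx": 0,"wy": 0,"wz": 0,"grip": 0.3},
    {"x": 0,"y": 0.0434,"z": -0.003,"wx": 0,"wy": 0,"wz": 0,"grip": 0.3},
    {"x": 0,"y": 0.0434,"z": -0.003,"wx": 0,"wy": 0,"wz": 0,"grip": 0.3},
    {"x": 0,"y": 0.0434,"z": -0.003,"wx": 0,"wy": 0,"wz": 0,"grip": 0.3},
    {"x": 0,"y": 0.0434,"z": -0.003,"wx": 0,"wy": 0,"wz": 0,"grip": 0.3},
    {"x": 0,"y": 0.0434,"z": -0.003,"wx": 0,"wy": 0,"wz": 0,"grip": 0.3},
    {"x": 0,"y": 0.0434,"z": -0.003,"wx": 0,"wy": 0,"wz": 0,"grip": 0.3},
    {"x": 0,"y": 0.0434,"z": -0.003,"wx": 0,"wy": 0,"wz": 0,"grip": 0.3},
    {"x": 0,"y": 0.0434,"z": -0.003,"wx": 0,"wy": 0,"wz": 0,"grip": 0.3},
    {"x": -0.002,"y": 0.0434,"z": -0.003,"wx": 0,"wy": 0,"wz": 0,"grip": 0.3},
    {"x": 0,"y": 0,"z": 0,"wx": 0,"wy": 0,"wz": 0,"grip": 0.3},
    {"x": 0,"y": 0,"z": 0,"wx": 0,"wy": 0,"wz": 0,"grip": 0.3}
  ]
}}

```text
time: 9.82
tool_pos: [521.4, 222.6, 100.9]
ee_rot: [0.731, -0.682, -0.0, 0.002]
contact_force: [0.0, -0.2, -1.0]
grip_width: 60.0
```

Run:
```python
from h import *
s=st()
p=env.read_camera('wrist'); save(p,'w2')
for t in tops(p,s): print(t)
st()
```

```text
t 9.82 tcp [521.4 222.6 100.9] xang -85.99 zaxis [-0.0026 -0.0018 -1.    ] F [ 0.  -0.2 -1. ] w 60.0 q6 0.95
(array([621.4, 302.9]), 18.6, 18.9)
(array([621.8, 212.9]), 18.6, 18.9)
(array([527.5, 298.2]), 18.9, 19.0)
(array([525.7, 222.9]), 16.3, 19.1)
(array([497.2,  39.2]), 19.1, 25.1)
(array([443.9, 310.3]), 16.0, 19.0)
t 9.88 tcp [521.7 222.2 101.3] xang -86.03 zaxis [-0.002  -0.0014 -1.    ] F [ 0.7 -0.   0. ] w 59.9 q6 0.95
```

View pics/w2.png

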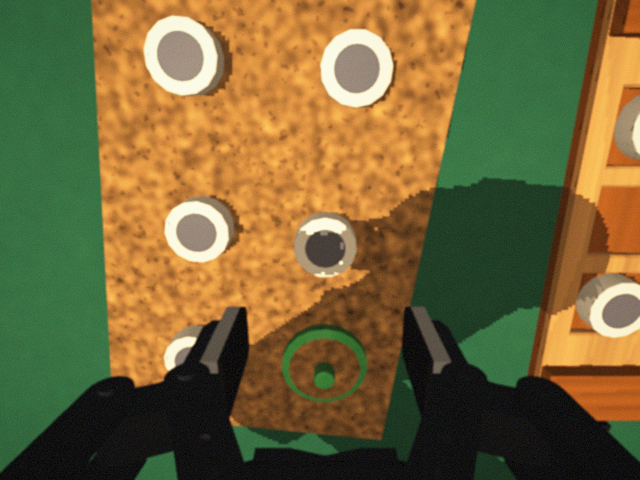

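{"name": "carry_out", "arguments": {
  "deltas": [
    {"x": 0.0015,"y": 0,"z": -0.03,"wx": 0,"wy": 0,"wz": 0,"grip": 0.3},
    {"x": 0,"y": 0,"z": -0.03,"wx": 0,"wy": 0,"wz": 0,"grip": 0.3},
    {"x": 0,"y": 0,"z": -0.02,"wx": 0,"wy": 0,"wz": 0,"grip": 0.3},
    {"x": 0,"y": 0,"z": -0.012,"wx": 0,"wy": 0,"wz": 0,"grip": 0.3},
    {"x": 0,"y": 0,"z": 0,"wx": 0,"wy": 0,"wz": 0,"grip": 0.3},
    {"x": 0,"y": 0,"z": 0,"wx": 0,"wy": 0,"wz": 0,"grip": 0.5},
    {"x": 0,"y": 0,"z": 0,"wx": 0,"wy": 0,"wz": 0,"grip": 0.8},
    {"x": 0,"y": 0,"z": 0,"wx": 0,"wy": 0,"wz": 0,"grip": 0.8},
    {"x": 0,"y": 0,"z": 0,"wx": 0,"wy": 0,"wz": 0,"grip": 0.8},
    {"x": 0,"y": 0,"z": 0,"wx": 0,"wy": 0,"wz": 0,"grip": 0.8}
  ],
  "grip_force": 50
}}

```text
time: 11.12
tool_pos: [524.6, 223.7, 11.7]
ee_rot: [0.732, -0.682, 0.0, -0.001]
contact_force: [-0.4, -1.7, 5.5]
grip_width: 34.8
```

Run:
```python
from h import *
s=st()
p=env.read_camera('wrist'); q=env.read_camera('scene')
a=p['img'][150:420,200:480]; b=q['img'][260:360,350:490]
o=np.hstack([cv2.resize(a,(400,386)),cv2.resize(b,(400,386),interpolation=cv2.INTER_CUBIC)])
cv2.imwrite('pics/g1.png',o[:,:,::-1]); st()
```

```text
t 11.12 tcp [524.6 223.7  11.7] xang -85.96 zaxis [ 0.002  0.001 -1.   ] F [-0.4 -1.7  5.5] w 34.8 q6 0.95
t 11.22 tcp [524.6 223.8  11.7] xang -85.96 zaxis [ 0.0021  0.0011 -1.    ] F [-0.4 -1.9  6.5] w 34.7 q6 0.95
```

View pics/g1.png

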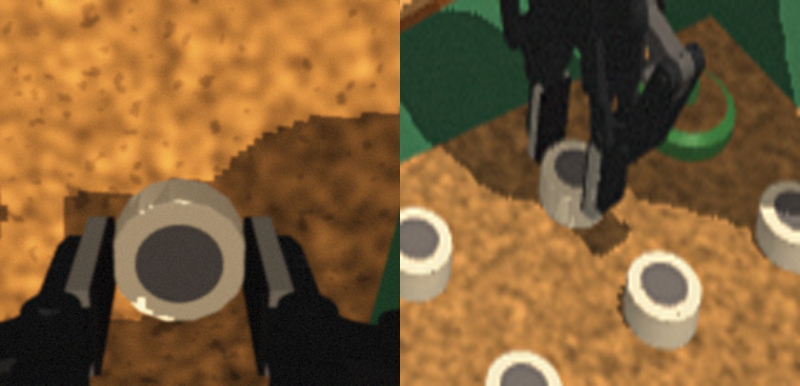

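```bash
cat >> h.py <<'E'
def plane(p,s,c,r=14,zlo=12,zhi=90):
    P=cloud(p,s); m=(np.hypot(P[...,0]-c[0],P[...,1]-c[1])<r)&(P[...,2]>zlo)&(P[...,2]<zhi)
    q=P[m]; A=np.c_[q[:,:2]-q[:,:2].mean(0),np.ones(len(q))]
    k=np.linalg.lstsq(A,q[:,2],rcond=None)[0]; print('plane slope deg',np.degrees(k[:2]).round(1),'z',k[2].round(1),'n',len(q),'res',np.std(A@k-q[:,2]).round(2))
E
python3 - <<'E'
from h import *
s=st()
p=env.read_camera('wrist'); plane(p,s,(524,223)); plane(p,s,(527.5,298)); plane(p,s,(621.5,213))
P=cloud(p,s); m=(abs(P[...,0]-524)<30)&(abs(P[...,1]-223)<30)&(P[...,2]>13)&(P[...,2]<24); h=cv2.cvtColor(p['img'],cv2.COLOR_RGB2HSV); m&=(h[...,1]<90)
print(cv2.minEnclosingCircle(P[m][:,:2].astype(np.float32)))
print(np.percentile(P[m][:,2],[5,50,95]))
E
```

```text
t 11.22 tcp [524.6 223.8  11.7] xang -85.96 zaxis [ 0.0021  0.0011 -1.    ] F [-0.4 -1.9  6.5] w 34.7 q6 0.95
plane slope deg [120.6   9.8] z 33.0 n 4588 res 22.7
plane slope deg [-0.2 -0. ] z 18.8 n 3827 res 0.59
plane slope deg [ 0.2 -0.1] z 18.7 n 6999 res 0.7
((532.229736328125, 223.51492309570312), 29.378305435180664)
[16.84600237 18.66605969 20.09551958]
```

{"name": "carry_out", "arguments": {
  "deltas": [
    {"x": 0,"y": 0,"z": 0.01,"wx": 0,"wy": 0,"wz": 0,"grip": 0.8},
    {"x": 0,"y": 0,"z": 0.02,"wx": 0,"wy": 0,"wz": 0,"grip": 0.8},
    {"x": 0,"y": 0,"z": 0.02,"wx": 0,"wy": 0,"wz": 0,"grip": 0.8},
    {"x": 0,"y": 0,"z": 0,"wx": 0,"wy": 0,"wz": 0,"grip": 0.8},
    {"x": 0,"y": 0,"z": 0,"wx": 0,"wy": 0,"wz": 0,"grip": 0.8}
  ]
}}

```text
time: 11.9
tool_pos: [523.3, 223.1, 59.8]
ee_rot: [0.731, -0.682, -0.0, 0.0]
contact_force: [-0.5, 0.0, -1.4]
grip_width: 34.7
```

Run:
```python
from h import *
s=st()
p=env.read_camera('wrist'); plane(p,s,s['tool_pos'][:2],r=12,zlo=50,zhi=76)
q=env.read_camera('scene')
a=p['img'][150:420,200:480]; b=q['img'][230:330,350:490]
o=np.hstack([cv2.resize(a,(400,386)),cv2.resize(b,(400,386),interpolation=cv2.INTER_CUBIC)])
cv2.imwrite('pics/g2.png',o[:,:,::-1])
P=cloud(p,s); d=P[...,:2]-s['tool_pos'][:2]
h=cv2.cvtColor(p['img'],cv2.COLOR_RGB2HSV)
m=(np.hypot(d[...,0],d[...,1])<30)&(P[...,2]>45)&(P[...,2]<80)&(h[...,2]>60)
print(np.percentile(P[m][:,2],[2,25,50,75,98]), m.sum())
```

```text
t 11.9 tcp [523.3 223.1  59.8] xang -86.01 zaxis [-1.e-03 -3.e-04 -1.e+00] F [-0.5  0.  -1.4] w 34.7 q6 0.95
plane slope deg [-0.7 -0.3] z 66.9 n 2720 res 0.56
[53.86767381 65.91958725 66.56446353 67.081434   76.23352495] 8165
```

View pics/g2.png

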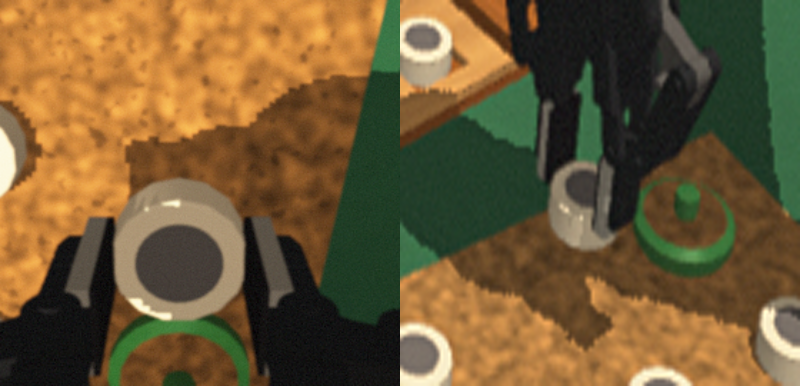

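Held flat, with the token's top about 6.3 mm above the TCP. Now to pocket 3.

{"name": "carry_out", "arguments": {
  "deltas": [
    {"x": 0.0054,"y": -0.036,"z": 0,"wx": 0,"wy": 0,"wz": 0,"grip": 0.8},
    {"x": 0.0054,"y": -0.036,"z": 0,"wx": 0,"wy": 0,"wz": 0,"grip": 0.8},
    {"x": 0.0054,"y": -0.036,"z": 0,"wx": 0,"wy": 0,"wz": 0,"grip": 0.8},
    {"x": 0.0054,"y": -0.036,"z": 0,"wx": 0,"wy": 0,"wz": 0,"grip": 0.8},
    {"x": 0.0054,"y": -0.0355,"z": 0,"wx": 0,"wy": 0,"wz": 0,"grip": 0.8},
    {"x": 0,"y": 0,"z": 0,"wx": 0,"wy": 0,"wz": 0,"grip": 0.8},
    {"x": 0,"y": 0,"z": -0.02,"wx": 0,"wy": 0,"wz": 0,"grip": 0.8},
    {"x": 0,"y": 0,"z": -0.01,"wx": 0,"wy": 0,"wz": 0,"grip": 0.8},
    {"x": 0,"y": 0,"z": 0,"wx": 0,"wy": 0,"wz": 0,"grip": 0.8},
    {"x": 0,"y": 0,"z": 0,"wx": 0,"wy": 0,"wz": 0,"grip": 0.8}
  ]
}}

```text
time: 13.25
tool_pos: [551.2, 44.4, 30.6]
ee_rot: [0.732, -0.682, 0.0, -0.0]
contact_force: [-0.5, 1.1, -1.2]
grip_width: 34.9
```

Run:
```python
from h import *
s=st()
p=env.read_camera('wrist'); save(p,'w3')
for t in tops(p,s,zhi=40): print(t)
```

```text
t 13.25 tcp [551.2  44.4  30.6] xang -85.94 zaxis [ 6.e-04  0.e+00 -1.e+00] F [-0.5  1.1 -1.2] w 34.9 q6 1.27
(array([604.8,  47.1]), 18.7, 24.9)
```

View pics/w3.png

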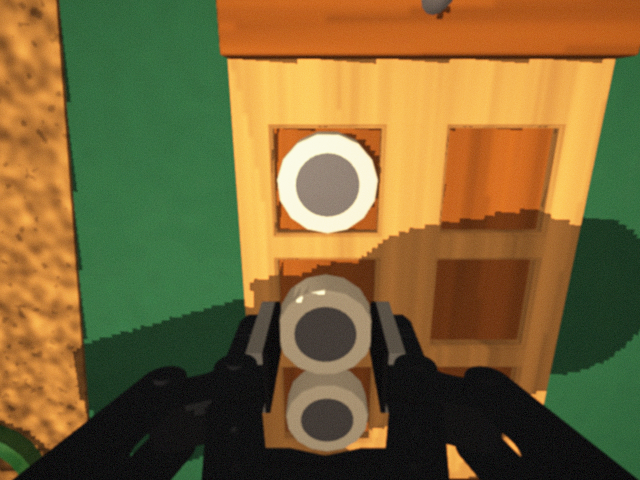

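Aligned over pocket 3, with the held token about (325,330) over its pocket. Lowering.

{"name": "carry_out", "arguments": {
  "deltas": [
    {"x": -0.0005,"y": -0.0005,"z": -0.006,"wx": 0,"wy": 0,"wz": 0,"grip": 0.8},
    {"x": 0,"y": 0,"z": -0.004,"wx": 0,"wy": 0,"wz": 0,"grip": 0.8},
    {"x": 0,"y": 0,"z": -0.002,"wx": 0,"wy": 0,"wz": 0,"grip": 0.8},
    {"x": 0,"y": 0,"z": -0.001,"wx": 0,"wy": 0,"wz": 0,"grip": 0.8},
    {"x": 0,"y": 0,"z": 0,"wx": 0,"wy": 0,"wz": 0,"grip": 0.8}
  ]
}}

```text
time: 13.92
tool_pos: [550.3, 43.3, 17.8]
ee_rot: [0.731, -0.682, 0.0, 0.0]
contact_force: [-2.1, -0.6, 4.6]
grip_width: 34.6
```

{"name": "carry_out", "arguments": {
  "deltas": [
    {"x": 0,"y": 0,"z": 0,"wx": 0,"wy": 0,"wz": 0,"grip": 0.4},
    {"x": 0,"y": 0,"z": 0,"wx": 0,"wy": 0,"wz": 0,"grip": 0.4},
    {"x": 0,"y": 0,"z": 0,"wx": 0,"wy": 0,"wz": 0,"grip": 0.4},
    {"x": 0,"y": 0,"z": 0.02,"wx": 0,"wy": 0,"wz": 0,"grip": 0.4},
    {"x": 0,"y": 0,"z": 0.03,"wx": 0,"wy": 0,"wz": 0,"grip": 0.3},
    {"x": 0,"y": 0,"z": 0.035,"wx": 0,"wy": 0,"wz": 0,"grip": 0.3},
    {"x": 0.0142,"y": 0.0338,"z": 0,"wx": 0,"wy": 0,"wz": 0,"grip": 0.3},
    {"x": 0.0142,"y": 0.0338,"z": 0,"wx": 0,"wy": 0,"wz": 0,"grip": 0.3},
    {"x": 0.0142,"y": 0.0338,"z": 0,"wx": 0,"wy": 0,"wz": 0,"grip": 0.3},
    {"x": 0.0142,"y": 0.0338,"z": 0,"wx": 0,"wy": 0,"wz": 0,"grip": 0.3},
    {"x": 0.0142,"y": 0.0338,"z": 0,"wx": 0,"wy": 0,"wz": 0,"grip": 0.3},
    {"x": 0,"y": 0,"z": 0,"wx": 0,"wy": 0,"wz": 0,"grip": 0.3},
    {"x": 0,"y": 0,"z": 0,"wx": 0,"wy": 0,"wz": 0,"grip": 0.3}
  ]
}}

```text
time: 15.55
tool_pos: [620.8, 212.0, 101.7]
ee_rot: [0.731, -0.682, -0.0, 0.001]
contact_force: [-0.5, -0.7, 0.6]
grip_width: 59.9
```

Run:
```python
from h import *
s=st()
p=env.read_camera('wrist'); 
for t in tops(p,s,zhi=40): print('w',t)
p=env.read_camera('top')
for t in tops(p,zhi=40): print('t',t)
```

```text
t 15.55 tcp [620.8 212.  101.7] xang -85.99 zaxis [-1.3e-03 -6.0e-04 -1.0e+00] F [-0.5 -0.7  0.6] w 59.9 q6 1.07
w (array([621.4, 303.1]), 18.9, 18.9)
w (array([626.3, 214.1]), 16.1, 19.1)
w (array([604.4,  45.9]), 18.3, 25.2)
w (array([533.1, 304.8]), 15.8, 18.9)
w (array([548.4,  43.1]), 19.3, 25.2)
t (array([620.1, 304.1]), 19.5, 18.4)
t (array([621.1, 212.6]), 18.5, 18.5)
t (array([603.9, 440.3]), 18.2, 30.0)
t (array([603.7,  47.9]), 18.2, 24.3)
t (array([548. ,  43.6]), 18.5, 24.2)
t (array([526.3, 298.6]), 18.6, 18.3)
t (array([496.9,  40.2]), 18.6, 24.4)
t (array([437.8, 304.3]), 18.8, 18.4)
```

Pocket 3 is seated (top 24.2, same as the kept tokens). Next spare.

{"name": "carry_out", "arguments": {
  "deltas": [
    {"x": 0.0007,"y": 0.0005,"z": -0.03,"wx": 0,"wy": 0,"wz": 0,"grip": 0.3},
    {"x": 0,"y": 0,"z": -0.03,"wx": 0,"wy": 0,"wz": 0,"grip": 0.3},
    {"x": 0,"y": 0,"z": -0.02,"wx": 0,"wy": 0,"wz": 0,"grip": 0.3},
    {"x": 0,"y": 0,"z": -0.013,"wx": 0,"wy": 0,"wz": 0,"grip": 0.3},
    {"x": 0,"y": 0,"z": 0,"wx": 0,"wy": 0,"wz": 0,"grip": 0.4},
    {"x": 0,"y": 0,"z": 0,"wx": 0,"wy": 0,"wz": 0,"grip": 0.8},
    {"x": 0,"y": 0,"z": 0,"wx": 0,"wy": 0,"wz": 0,"grip": 0.8},
    {"x": 0,"y": 0,"z": 0,"wx": 0,"wy": 0,"wz": 0,"grip": 0.8},
    {"x": 0,"y": 0,"z": 0,"wx": 0,"wy": 0,"wz": 0,"grip": 0.8},
    {"x": 0,"y": 0,"z": 0.01,"wx": 0,"wy": 0,"wz": 0,"grip": 0.8},
    {"x": 0,"y": 0,"z": 0.02,"wx": 0,"wy": 0,"wz": 0,"grip": 0.8},
    {"x": 0,"y": 0,"z": 0.02,"wx": 0,"wy": 0,"wz": 0,"grip": 0.8},
    {"x": 0,"y": 0,"z": 0,"wx": 0,"wy": 0,"wz": 0,"grip": 0.8},
    {"x": 0,"y": 0,"z": 0,"wx": 0,"wy": 0,"wz": 0,"grip": 0.8}
  ]
}}

```text
time: 17.4
tool_pos: [621.3, 212.6, 58.5]
ee_rot: [0.731, -0.682, -0.0, 0.001]
contact_force: [-1.7, -0.2, -0.8]
grip_width: 34.9
```

```bash
cat >> h.py <<'E'
def held(zspan=(2,11)):
    s=st(); p=env.read_camera('wrist'); P=cloud(p,s); t=s['tool_pos']
    plane(p,s,t[:2],r=12,zlo=t[2]+zspan[0],zhi=t[2]+zspan[1])
    # ref: same image, held-token upper disc centre from bright pixels near its top height
    h=cv2.cvtColor(p['img'],cv2.COLOR_RGB2HSV); d=P-t
    m=(np.hypot(d[...,0],d[...,1])<26)&(d[...,2]>zspan[0])&(d[...,2]<zspan[1])&(h[...,2]>75)
    q=P[m]; print('x-ext rel',np.round(np.percentile(q[:,0],[1,99])-t[0],1),'y-ext rel',np.round(np.percentile(q[:,1],[1,99])-t[1],1))
E
python3 - <<'E'
from h import *
held()
E
```

```text
t 17.4 tcp [621.3 212.6  58.5] xang -86.01 zaxis [-1.5e-03 -4.0e-04 -1.0e+00] F [-1.7 -0.2 -0.8] w 34.9 q6 1.07
plane slope deg [-0.6 -0.3] z 66.7 n 2741 res 0.54
x-ext rel [-17.4  18.2] y-ext rel [-19.   20.8]
```

{"name": "carry_out", "arguments": {
  "deltas": [
    {"x": -0.011,"y": -0.0394,"z": 0,"wx": 0,"wy": 0,"wz": 0,"grip": 0.8},
    {"x": -0.011,"y": -0.0394,"z": 0,"wx": 0,"wy": 0,"wz": 0,"grip": 0.8},
    {"x": -0.011,"y": -0.0394,"z": 0,"wx": 0,"wy": 0,"wz": 0,"grip": 0.8},
    {"x": -0.011,"y": -0.0394,"z": 0,"wx": 0,"wy": 0,"wz": 0,"grip": 0.8},
    {"x": -0.011,"y": -0.0394,"z": 0,"wx": 0,"wy": 0,"wz": 0,"grip": 0.8},
    {"x": -0.011,"y": -0.0394,"z": 0,"wx": 0,"wy": 0,"wz": 0,"grip": 0.8},
    {"x": 0,"y": 0,"z": 0,"wx": 0,"wy": 0,"wz": 0,"grip": 0.8},
    {"x": 0,"y": 0,"z": -0.02,"wx": 0,"wy": 0,"wz": 0,"grip": 0.8},
    {"x": 0,"y": 0,"z": -0.009,"wx": 0,"wy": 0,"wz": 0,"grip": 0.8},
    {"x": 0,"y": 0,"z": 0,"wx": 0,"wy": 0,"wz": 0,"grip": 0.8}
  ]
}}

```text
time: 18.7
tool_pos: [555.6, -23.1, 29.3]
ee_rot: [0.732, -0.682, -0.001, 0.001]
contact_force: [0.4, -0.5, -0.0]
grip_width: 34.8
```

{"name": "carry_out", "arguments": {
  "deltas": [
    {"x": 0,"y": -0.0008,"z": -0.006,"wx": 0,"wy": 0,"wz": 0,"grip": 0.8},
    {"x": 0,"y": 0,"z": -0.004,"wx": 0,"wy": 0,"wz": 0,"grip": 0.8},
    {"x": 0,"y": 0,"z": -0.002,"wx": 0,"wy": 0,"wz": 0,"grip": 0.8},
    {"x": 0,"y": 0,"z": -0.001,"wx": 0,"wy": 0,"wz": 0,"grip": 0.8},
    {"x": 0,"y": 0,"z": 0,"wx": 0,"wy": 0,"wz": 0,"grip": 0.8}
  ]
}}

```text
time: 19.32
tool_pos: [556.1, -24.3, 17.4]
ee_rot: [0.731, -0.682, 0.0, -0.0]
contact_force: [-0.2, -1.0, 0.3]
grip_width: 34.9
```

{"name": "carry_out", "arguments": {
  "deltas": [
    {"x": 0,"y": 0,"z": -0.001,"wx": 0,"wy": 0,"wz": 0,"grip": 0.8},
    {"x": 0,"y": 0,"z": 0,"wx": 0,"wy": 0,"wz": 0,"grip": 0.8}
  ]
}}

```text
time: 19.58
tool_pos: [556.2, -24.3, 16.7]
ee_rot: [0.731, -0.682, 0.0, -0.0]
contact_force: [-0.3, 0.2, 1.2]
grip_width: 35.1
```

{"name": "carry_out", "arguments": {
  "deltas": [
    {"x": 0,"y": 0,"z": 0,"wx": 0,"wy": 0,"wz": 0,"grip": 0.4},
    {"x": 0,"y": 0,"z": 0,"wx": 0,"wy": 0,"wz": 0,"grip": 0.4},
    {"x": 0,"y": 0,"z": 0,"wx": 0,"wy": 0,"wz": 0,"grip": 0.4},
    {"x": 0,"y": 0,"z": 0.02,"wx": 0,"wy": 0,"wz": 0,"grip": 0.4},
    {"x": 0,"y": 0,"z": 0.03,"wx": 0,"wy": 0,"wz": 0,"grip": 0.3},
    {"x": 0,"y": 0,"z": 0.035,"wx": 0,"wy": 0,"wz": 0,"grip": 0.3},
    {"x": -0.0035,"y": 0.0403,"z": 0,"wx": 0,"wy": 0,"wz": 0,"grip": 0.3},
    {"x": -0.0035,"y": 0.0403,"z": 0,"wx": 0,"wy": 0,"wz": 0,"grip": 0.3},
    {"x": -0.0035,"y": 0.0403,"z": 0,"wx": 0,"wy": 0,"wz": 0,"grip": 0.3},
    {"x": -0.0035,"y": 0.0403,"z": 0,"wx": 0,"wy": 0,"wz": 0,"grip": 0.3},
    {"x": -0.0035,"y": 0.0403,"z": 0,"wx": 0,"wy": 0,"wz": 0,"grip": 0.3},
    {"x": -0.0035,"y": 0.0403,"z": 0,"wx": 0,"wy": 0,"wz": 0,"grip": 0.3},
    {"x": -0.0035,"y": 0.0403,"z": 0,"wx": 0,"wy": 0,"wz": 0,"grip": 0.3},
    {"x": -0.0035,"y": 0.0403,"z": 0,"wx": 0,"wy": 0,"wz": 0,"grip": 0.3},
    {"x": 0,"y": 0,"z": 0,"wx": 0,"wy": 0,"wz": 0,"grip": 0.3},
    {"x": 0,"y": 0,"z": 0,"wx": 0,"wy": 0,"wz": 0,"grip": 0.3}
  ]
}}

```text
time: 21.58
tool_pos: [527.6, 297.6, 101.0]
ee_rot: [0.731, -0.682, -0.0, 0.001]
contact_force: [-0.5, 0.1, 0.4]
grip_width: 59.8
```

Run:
```python
from h import *
s=st()
p=env.read_camera('wrist'); 
for t in tops(p,s,zhi=40): print('w',t)
p=env.read_camera('top')
for t in tops(p,zhi=40): print('t',t)
```

```text
t 21.57 tcp [527.6 297.6 101. ] xang -85.99 zaxis [-9.e-04 -7.e-04 -1.e+00] F [-0.5  0.1  0.4] w 59.8 q6 0.86
w (array([621.4, 303.3]), 18.6, 18.9)
w (array([531. , 298.7]), 15.8, 19.1)
t (array([621.3, 303.9]), 18.8, 18.4)
t (array([604.5,  47.9]), 18.7, 24.3)
t (array([554.9, -23.4]), 18.7, 24.1)
t (array([548. ,  43.7]), 18.6, 24.3)
t (array([526.4, 297.4]), 18.1, 18.8)
t (array([496.7,  40.1]), 18.6, 24.2)
t (array([437.3, 302.6]), 18.2, 18.7)
t (array([342.2,  28.5]), 22.8, 27.0)
```

{"name": "carry_out", "arguments": {
  "deltas": [
    {"x": 0,"y": 0.0005,"z": -0.03,"wx": 0,"wy": 0,"wz": 0,"grip": 0.3},
    {"x": 0,"y": 0,"z": -0.03,"wx": 0,"wy": 0,"wz": 0,"grip": 0.3},
    {"x": 0,"y": 0,"z": -0.02,"wx": 0,"wy": 0,"wz": 0,"grip": 0.3},
    {"x": 0,"y": 0,"z": -0.013,"wx": 0,"wy": 0,"wz": 0,"grip": 0.3},
    {"x": 0,"y": 0,"z": 0,"wx": 0,"wy": 0,"wz": 0,"grip": 0.4},
    {"x": 0,"y": 0,"z": 0,"wx": 0,"wy": 0,"wz": 0,"grip": 0.8},
    {"x": 0,"y": 0,"z": 0,"wx": 0,"wy": 0,"wz": 0,"grip": 0.8},
    {"x": 0,"y": 0,"z": 0,"wx": 0,"wy": 0,"wz": 0,"grip": 0.8},
    {"x": 0,"y": 0,"z": 0,"wx": 0,"wy": 0,"wz": 0,"grip": 0.8},
    {"x": 0,"y": 0,"z": 0.01,"wx": 0,"wy": 0,"wz": 0,"grip": 0.8},
    {"x": 0,"y": 0,"z": 0.02,"wx": 0,"wy": 0,"wz": 0,"grip": 0.8},
    {"x": 0,"y": 0,"z": 0.02,"wx": 0,"wy": 0,"wz": 0,"grip": 0.8},
    {"x": 0,"y": 0,"z": 0,"wx": 0,"wy": 0,"wz": 0,"grip": 0.8},
    {"x": 0,"y": 0,"z": 0,"wx": 0,"wy": 0,"wz": 0,"grip": 0.8}
  ]
}}

```text
time: 23.42
tool_pos: [527.4, 298.2, 57.6]
ee_rot: [0.731, -0.682, -0.0, 0.001]
contact_force: [-0.7, -0.4, 0.2]
grip_width: 35.3
```

Run:
```python
from h import *
held()
```

```text
t 23.43 tcp [527.4 298.2  57.6] xang -86.01 zaxis [-1.3e-03 -6.0e-04 -1.0e+00] F [-0.7 -0.4  0.2] w 35.3 q6 0.86
plane slope deg [-0.8 -0.3] z 66.9 n 2783 res 0.56
x-ext rel [-18.2  17.6] y-ext rel [-19.8  21.5]
```

{"name": "carry_out", "arguments": {
  "deltas": [
    {"x": -0.0033,"y": -0.0408,"z": 0,"wx": 0,"wy": 0,"wz": 0,"grip": 0.8},
    {"x": -0.0033,"y": -0.0408,"z": 0,"wx": 0,"wy": 0,"wz": 0,"grip": 0.8},
    {"x": -0.0033,"y": -0.0408,"z": 0,"wx": 0,"wy": 0,"wz": 0,"grip": 0.8},
    {"x": -0.0033,"y": -0.0408,"z": 0,"wx": 0,"wy": 0,"wz": 0,"grip": 0.8},
    {"x": -0.0033,"y": -0.0408,"z": 0,"wx": 0,"wy": 0,"wz": 0,"grip": 0.8},
    {"x": -0.0033,"y": -0.0408,"z": 0,"wx": 0,"wy": 0,"wz": 0,"grip": 0.8},
    {"x": -0.0033,"y": -0.0408,"z": 0,"wx": 0,"wy": 0,"wz": 0,"grip": 0.8},
    {"x": -0.0033,"y": -0.0408,"z": 0,"wx": 0,"wy": 0,"wz": 0,"grip": 0.8},
    {"x": 0,"y": 0,"z": 0,"wx": 0,"wy": 0,"wz": 0,"grip": 0.8},
    {"x": 0,"y": 0,"z": -0.02,"wx": 0,"wy": 0,"wz": 0,"grip": 0.8},
    {"x": 0,"y": 0,"z": -0.009,"wx": 0,"wy": 0,"wz": 0,"grip": 0.8},
    {"x": 0,"y": 0,"z": 0,"wx": 0,"wy": 0,"wz": 0,"grip": 0.8}
  ]
}}

```text
time: 24.98
tool_pos: [501.1, -27.5, 28.4]
ee_rot: [0.732, -0.682, -0.001, 0.001]
contact_force: [-0.0, 0.4, -0.3]
grip_width: 35.4
```

{"name": "carry_out", "arguments": {
  "deltas": [
    {"x": 0,"y": -0.0004,"z": -0.006,"wx": 0,"wy": 0,"wz": 0,"grip": 0.8},
    {"x": 0,"y": 0,"z": -0.004,"wx": 0,"wy": 0,"wz": 0,"grip": 0.8},
    {"x": 0,"y": 0,"z": -0.002,"wx": 0,"wy": 0,"wz": 0,"grip": 0.8},
    {"x": 0,"y": 0,"z": -0.001,"wx": 0,"wy": 0,"wz": 0,"grip": 0.8},
    {"x": 0,"y": 0,"z": 0,"wx": 0,"wy": 0,"wz": 0,"grip": 0.8},
    {"x": 0,"y": 0,"z": 0,"wx": 0,"wy": 0,"wz": 0,"grip": 0.8}
  ]
}}

```text
time: 25.72
tool_pos: [501.7, -28.3, 16.4]
ee_rot: [0.731, -0.682, 0.0, -0.0]
contact_force: [-0.5, -0.4, -0.8]
grip_width: 35.3
```

{"name": "carry_out", "arguments": {
  "deltas": [
    {"x": 0,"y": 0,"z": -0.001,"wx": 0,"wy": 0,"wz": 0,"grip": 0.8},
    {"x": 0,"y": 0,"z": 0,"wx": 0,"wy": 0,"wz": 0,"grip": 0.8}
  ]
}}

```text
time: 25.98
tool_pos: [501.8, -28.2, 15.5]
ee_rot: [0.731, -0.682, 0.0, -0.0]
contact_force: [0.1, 0.1, 1.2]
grip_width: 35.0
```

{"name": "carry_out", "arguments": {
  "deltas": [
    {"x": 0,"y": 0,"z": 0,"wx": 0,"wy": 0,"wz": 0,"grip": 0.4},
    {"x": 0,"y": 0,"z": 0,"wx": 0,"wy": 0,"wz": 0,"grip": 0.4},
    {"x": 0,"y": 0,"z": 0,"wx": 0,"wy": 0,"wz": 0,"grip": 0.4},
    {"x": 0,"y": 0,"z": 0.02,"wx": 0,"wy": 0,"wz": 0,"grip": 0.4},
    {"x": 0,"y": 0,"z": 0.03,"wx": 0,"wy": 0,"wz": 0,"grip": 0.3},
    {"x": 0,"y": 0,"z": 0.035,"wx": 0,"wy": 0,"wz": 0,"grip": 0.3},
    {"x": 0.0149,"y": 0.0414,"z": 0,"wx": 0,"wy": 0,"wz": 0,"grip": 0.3},
    {"x": 0.0149,"y": 0.0414,"z": 0,"wx": 0,"wy": 0,"wz": 0,"grip": 0.3},
    {"x": 0.0149,"y": 0.0414,"z": 0,"wx": 0,"wy": 0,"wz": 0,"grip": 0.3},
    {"x": 0.0149,"y": 0.0414,"z": 0,"wx": 0,"wy": 0,"wz": 0,"grip": 0.3},
    {"x": 0.0149,"y": 0.0414,"z": 0,"wx": 0,"wy": 0,"wz": 0,"grip": 0.3},
    {"x": 0.0149,"y": 0.0414,"z": 0,"wx": 0,"wy": 0,"wz": 0,"grip": 0.3},
    {"x": 0.0149,"y": 0.0414,"z": 0,"wx": 0,"wy": 0,"wz": 0,"grip": 0.3},
    {"x": 0.0149,"y": 0.0414,"z": 0,"wx": 0,"wy": 0,"wz": 0,"grip": 0.3},
    {"x": 0,"y": 0,"z": 0,"wx": 0,"wy": 0,"wz": 0,"grip": 0.3},
    {"x": 0,"y": 0,"z": 0,"wx": 0,"wy": 0,"wz": 0,"grip": 0.3}
  ]
}}

```text
time: 27.98
tool_pos: [620.2, 302.5, 99.6]
ee_rot: [0.731, -0.682, -0.0, 0.001]
contact_force: [-0.2, -0.7, -0.4]
grip_width: 59.6
```

Run:
```python
from h import *
s=st()
p=env.read_camera('wrist'); 
for t in tops(p,s,zhi=40): print('w',t)
p=env.read_camera('top')
for t in tops(p,zhi=40): print('t',t)
```

```text
t 27.98 tcp [620.2 302.5  99.6] xang -85.99 zaxis [-1.4e-03 -9.0e-04 -1.0e+00] F [-0.2 -0.7 -0.4] w 59.6 q6 0.95
w (array([625.7, 303.9]), 16.1, 19.1)
t (array([621.2, 302.9]), 18.6, 18.5)
t (array([604.4,  47.2]), 18.9, 24.3)
t (array([554.7, -23.7]), 18.6, 24.5)
t (array([548.1,  43.5]), 18.5, 24.3)
t (array([496.7,  40.3]), 18.6, 24.3)
t (array([500.2, -27.8]), 18.4, 24.2)
t (array([437.7, 304. ]), 18.8, 18.6)
t (array([336.5,  29.2]), 20.6, 26.9)
```

Pocket 2 is seated. Next the last needed spare, which goes to pocket 6.

{"name": "carry_out", "arguments": {
  "deltas": [
    {"x": 0.0012,"y": 0.0006,"z": -0.03,"wx": 0,"wy": 0,"wz": 0,"grip": 0.3},
    {"x": 0,"y": 0,"z": -0.03,"wx": 0,"wy": 0,"wz": 0,"grip": 0.3},
    {"x": 0,"y": 0,"z": -0.02,"wx": 0,"wy": 0,"wz": 0,"grip": 0.3},
    {"x": 0,"y": 0,"z": -0.012,"wx": 0,"wy": 0,"wz": 0,"grip": 0.3},
    {"x": 0,"y": 0,"z": 0,"wx": 0,"wy": 0,"wz": 0,"grip": 0.4},
    {"x": 0,"y": 0,"z": 0,"wx": 0,"wy": 0,"wz": 0,"grip": 0.8},
    {"x": 0,"y": 0,"z": 0,"wx": 0,"wy": 0,"wz": 0,"grip": 0.8},
    {"x": 0,"y": 0,"z": 0,"wx": 0,"wy": 0,"wz": 0,"grip": 0.8},
    {"x": 0,"y": 0,"z": 0,"wx": 0,"wy": 0,"wz": 0,"grip": 0.8},
    {"x": 0,"y": 0,"z": 0.01,"wx": 0,"wy": 0,"wz": 0,"grip": 0.8},
    {"x": 0,"y": 0,"z": 0.02,"wx": 0,"wy": 0,"wz": 0,"grip": 0.8},
    {"x": 0,"y": 0,"z": 0.02,"wx": 0,"wy": 0,"wz": 0,"grip": 0.8},
    {"x": 0,"y": 0,"z": 0,"wx": 0,"wy": 0,"wz": 0,"grip": 0.8},
    {"x": 0,"y": 0,"z": 0,"wx": 0,"wy": 0,"wz": 0,"grip": 0.8}
  ]
}}

```text
time: 29.82
tool_pos: [621.6, 303.4, 58.1]
ee_rot: [0.731, -0.682, -0.0, 0.0]
contact_force: [-0.3, 0.6, 0.1]
grip_width: 35.1
```

Run:
```python
from h import *
held()
```

```text
t 29.82 tcp [621.6 303.4  58.1] xang -86.01 zaxis [-8.e-04 -1.e-04 -1.e+00] F [-0.3  0.6  0.1] w 35.1 q6 0.95
plane slope deg [-0.6 -0.3] z 67.2 n 2784 res 0.56
x-ext rel [-17.8  17.5] y-ext rel [-18.6  20.5]
```

{"name": "carry_out", "arguments": {
  "deltas": [
    {"x": -0.0015,"y": -0.0405,"z": 0,"wx": 0,"wy": 0,"wz": 0,"grip": 0.8},
    {"x": -0.0015,"y": -0.0405,"z": 0,"wx": 0,"wy": 0,"wz": 0,"grip": 0.8},
    {"x": -0.0015,"y": -0.0405,"z": 0,"wx": 0,"wy": 0,"wz": 0,"grip": 0.8},
    {"x": -0.0015,"y": -0.0405,"z": 0,"wx": 0,"wy": 0,"wz": 0,"grip": 0.8},
    {"x": -0.0015,"y": -0.0405,"z": 0,"wx": 0,"wy": 0,"wz": 0,"grip": 0.8},
    {"x": -0.0015,"y": -0.0405,"z": 0,"wx": 0,"wy": 0,"wz": 0,"grip": 0.8},
    {"x": -0.0015,"y": -0.0405,"z": 0,"wx": 0,"wy": 0,"wz": 0,"grip": 0.8},
    {"x": -0.0018,"y": -0.0405,"z": 0,"wx": 0,"wy": 0,"wz": 0,"grip": 0.8},
    {"x": 0,"y": 0,"z": 0,"wx": 0,"wy": 0,"wz": 0,"grip": 0.8},
    {"x": 0,"y": 0,"z": -0.02,"wx": 0,"wy": 0,"wz": 0,"grip": 0.8},
    {"x": 0,"y": 0,"z": -0.009,"wx": 0,"wy": 0,"wz": 0,"grip": 0.8},
    {"x": 0,"y": 0,"z": 0,"wx": 0,"wy": 0,"wz": 0,"grip": 0.8}
  ]
}}

```text
time: 31.38
tool_pos: [609.1, -19.9, 28.3]
ee_rot: [0.732, -0.682, -0.001, 0.001]
contact_force: [1.0, -0.5, -0.4]
grip_width: 35.1
```

{"name": "carry_out", "arguments": {
  "deltas": [
    {"x": 0,"y": -0.0004,"z": -0.006,"wx": 0,"wy": 0,"wz": 0,"grip": 0.8},
    {"x": 0,"y": 0,"z": -0.004,"wx": 0,"wy": 0,"wz": 0,"grip": 0.8},
    {"x": 0,"y": 0,"z": -0.002,"wx": 0,"wy": 0,"wz": 0,"grip": 0.8},
    {"x": 0,"y": 0,"z": -0.001,"wx": 0,"wy": 0,"wz": 0,"grip": 0.8},
    {"x": 0,"y": 0,"z": 0,"wx": 0,"wy": 0,"wz": 0,"grip": 0.8},
    {"x": 0,"y": 0,"z": 0,"wx": 0,"wy": 0,"wz": 0,"grip": 0.8}
  ]
}}

```text
time: 32.12
tool_pos: [609.9, -20.8, 16.5]
ee_rot: [0.731, -0.682, 0.0, -0.0]
contact_force: [0.3, 0.6, -0.5]
grip_width: 35.0
```

{"name": "carry_out", "arguments": {
  "deltas": [
    {"x": 0,"y": 0,"z": -0.001,"wx": 0,"wy": 0,"wz": 0,"grip": 0.8},
    {"x": 0,"y": 0,"z": 0,"wx": 0,"wy": 0,"wz": 0,"grip": 0.8},
    {"x": 0,"y": 0,"z": 0,"wx": 0,"wy": 0,"wz": 0,"grip": 0.4},
    {"x": 0,"y": 0,"z": 0,"wx": 0,"wy": 0,"wz": 0,"grip": 0.4},
    {"x": 0,"y": 0,"z": 0,"wx": 0,"wy": 0,"wz": 0,"grip": 0.4},
    {"x": 0,"y": 0,"z": 0.02,"wx": 0,"wy": 0,"wz": 0,"grip": 0.4},
    {"x": 0,"y": 0,"z": 0.03,"wx": 0,"wy": 0,"wz": 0,"grip": 0.3},
    {"x": 0,"y": 0,"z": 0.05,"wx": 0,"wy": 0,"wz": 0,"grip": 0.3},
    {"x": -0.0142,"y": -0.0389,"z": 0,"wx": 0,"wy": 0,"wz": 0,"grip": 0.3},
    {"x": -0.0142,"y": -0.0389,"z": 0,"wx": 0,"wy": 0,"wz": 0,"grip": 0.3},
    {"x": -0.0142,"y": -0.0389,"z": 0,"wx": 0,"wy": 0,"wz": 0,"grip": 0.3},
    {"x": -0.0142,"y": -0.0389,"z": 0,"wx": 0,"wy": 0,"wz": 0,"grip": 0.3},
    {"x": -0.0142,"y": -0.0389,"z": 0,"wx": 0,"wy": 0,"wz": 0,"grip": 0.3},
    {"x": -0.0142,"y": -0.0389,"z": 0,"wx": 0,"wy": 0,"wz": 0,"grip": 0.3},
    {"x": 0,"y": 0,"z": 0,"wx": 0,"wy": 0,"wz": 0,"grip": 0.3},
    {"x": 0,"y": 0,"z": 0,"wx": 0,"wy": 0,"wz": 0,"grip": 0.3}
  ]
}}

```text
time: 34.12
tool_pos: [524.6, -254.1, 115.3]
ee_rot: [0.731, -0.682, -0.0, -0.0]
contact_force: [-0.5, 0.3, 0.3]
grip_width: 59.7
```

Run:
```python
from h import *
s=st()
p=env.read_camera('wrist'); P=cloud(p,s); z=P[...,2]
m=(z>34)&(z<50)&(abs(P[...,0]-525)<55)&(abs(P[...,1]+254)<25)
print('bar',cv2.minAreaRect(P[m][:,:2].astype(np.float32)),np.median(z[m]))
p=env.read_camera('top'); save(p,'top4')
for t in tops(p,zhi=40): print('t',t)
for r in env.search_frame(p,'jar_lid')[:1]+env.search_frame(p,'key')[:1]+env.search_frame(p,'wedge')[:1]: print(np.round(r['at']),r['p'])
```

```text
t 34.12 tcp [ 524.6 -254.1  115.3] xang -86.01 zaxis [ 1.e-04  1.e-04 -1.e+00] F [-0.5  0.3  0.3] w 59.7 q6 1.81
bar ((524.5532836914062, -254.81480407714844), (70.18855285644531, 20.053138732910156), 4.074796676635742) 40.397166862276066
t (array([603.8,  48. ]), 18.2, 24.2)
t (array([607.5, -20.7]), 18.5, 24.3)
t (array([555.2, -23.6]), 18.6, 24.0)
t (array([548.2,  43.4]), 18.5, 24.0)
t (array([496.7,  40.1]), 18.5, 24.3)
t (array([499.9, -27.7]), 18.3, 24.4)
t (array([437.8, 304.1]), 18.7, 18.6)
t (array([338.3,  29. ]), 19.7, 27.0)
[436. 210.  19.] 0.64
[806.  28.  10.] 0.69
[358.  24.  22.] 0.88
```

View pics/top4.png

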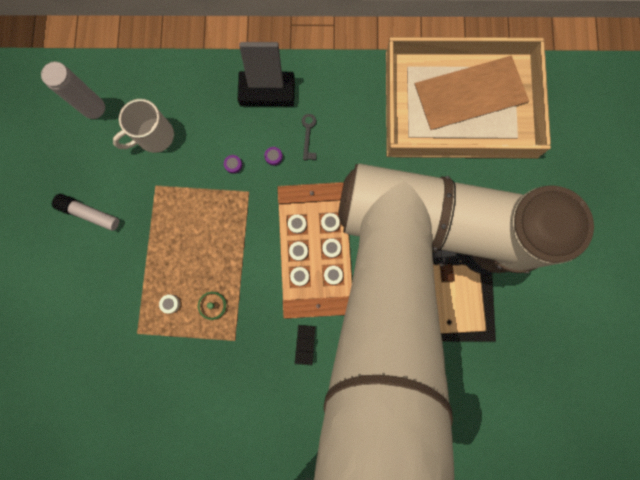

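All six pockets read about 24 mm at the top. One spare remains at (168,304), and the lid, key and wedge are in place. Regrasping the cover.

{"name": "carry_out", "arguments": {
  "deltas": [
    {"x": 0,"y": -0.0003,"z": -0.03,"wx": 0,"wy": 0,"wz": 0,"grip": 0.3},
    {"x": 0,"y": 0,"z": -0.03,"wx": 0,"wy": 0,"wz": 0,"grip": 0.3},
    {"x": 0,"y": 0,"z": -0.025,"wx": 0,"wy": 0,"wz": 0,"grip": 0.3},
    {"x": 0,"y": 0,"z": -0.014,"wx": 0,"wy": 0,"wz": 0,"grip": 0.3},
    {"x": 0,"y": 0,"z": 0,"wx": 0,"wy": 0,"wz": 0,"grip": 0.5},
    {"x": 0,"y": 0,"z": 0,"wx": 0,"wy": 0,"wz": 0,"grip": 1},
    {"x": 0,"y": 0,"z": 0,"wx": 0,"wy": 0,"wz": 0,"grip": 1},
    {"x": 0,"y": 0,"z": 0,"wx": 0,"wy": 0,"wz": 0,"grip": 1},
    {"x": 0,"y": 0,"z": 0,"wx": 0,"wy": 0,"wz": 0,"grip": 1},
    {"x": 0,"y": 0,"z": 0,"wx": 0,"wy": 0,"wz": 0,"grip": 1}
  ],
  "grip_force": 70
}}

```text
time: 35.62
tool_pos: [525.6, -254.7, 17.7]
ee_rot: [0.732, -0.682, 0.001, -0.001]
contact_force: [-0.4, 1.5, 5.0]
grip_width: 18.5
```

{"name": "carry_out", "arguments": {
  "deltas": [
    {"x": 0,"y": 0,"z": 0.005,"wx": 0,"wy": 0,"wz": 0,"grip": 1},
    {"x": 0,"y": 0,"z": 0.02,"wx": 0,"wy": 0,"wz": 0,"grip": 1},
    {"x": 0,"y": 0,"z": 0.02,"wx": 0,"wy": 0,"wz": 0,"grip": 1},
    {"x": 0,"y": 0,"z": 0.02,"wx": 0,"wy": 0,"wz": 0,"grip": 1},
    {"x": 0,"y": 0,"z": 0,"wx": 0,"wy": 0,"wz": 0,"grip": 1},
    {"x": 0.0028,"y": 0.0264,"z": 0,"wx": 0,"wy": 0,"wz": 0,"grip": 1},
    {"x": 0.0028,"y": 0.0264,"z": 0,"wx": 0,"wy": 0,"wz": 0,"grip": 1},
    {"x": 0.0028,"y": 0.0264,"z": 0,"wx": 0,"wy": 0,"wz": 0,"grip": 1},
    {"x": 0.0028,"y": 0.0264,"z": 0,"wx": 0,"wy": 0,"wz": 0,"grip": 1},
    {"x": 0.0028,"y": 0.0264,"z": 0,"wx": 0,"wy": 0,"wz": 0,"grip": 1},
    {"x": 0.0028,"y": 0.0264,"z": 0,"wx": 0,"wy": 0,"wz": 0,"grip": 1},
    {"x": 0.0028,"y": 0.0264,"z": 0,"wx": 0,"wy": 0,"wz": 0,"grip": 1},
    {"x": 0.0028,"y": 0.0264,"z": 0,"wx": 0,"wy": 0,"wz": 0,"grip": 1},
    {"x": 0.0028,"y": 0.0264,"z": 0,"wx": 0,"wy": 0,"wz": 0,"grip": 1},
    {"x": 0.0028,"y": 0.0264,"z": 0,"wx": 0,"wy": 0,"wz": 0,"grip": 1},
    {"x": 0,"y": 0,"z": 0,"wx": 0,"wy": 0,"wz": 0,"grip": 1},
    {"x": 0,"y": 0,"z": 0,"wx": 0,"wy": 0,"wz": 0,"grip": 1}
  ]
}}

```text
time: 37.75
tool_pos: [551.6, 9.0, 80.3]
ee_rot: [0.731, -0.682, -0.001, 0.001]
contact_force: [0.1, 0.7, -3.0]
grip_width: 18.9
```

Run:
```python
from h import *
s=st()
p=env.read_camera('wrist'); save(p,'w5'); P=cloud(p,s); z=P[...,2]
m=(z>66)&(z<86)&(abs(P[...,0]-640)<50)&(abs(P[...,1]-10)<100)
q=P[m]; A=np.c_[q[:,:2]-q[:,:2].mean(0),np.ones(len(q))]; k=np.linalg.lstsq(A,q[:,2],rcond=None)[0]; print('cover slope',np.degrees(k[:2]),k[2],q[:,:2].mean(0))
p=env.read_camera('top'); P=cloud(p); z=P[...,2]
m=(z>64)&(z<84)&(abs(P[...,0]-552)<150)&(abs(P[...,1]-10)<90)
q=P[m]; A=np.c_[q[:,:2]-[552,10],np.ones(len(q))]; 
for _ in range(4):
    k=np.linalg.lstsq(A,q[:,2],rcond=None)[0]; r=abs(A@k-q[:,2]); A,q=A[r<3],q[r<3]
print('top slope',np.degrees(k[:2]),k[2]); print(cv2.minAreaRect(q[:,:2].astype(np.float32)))
```

```text
t 37.75 tcp [551.6   9.   80.3] xang -86.01 zaxis [-2.3e-03 -5.0e-04 -1.0e+00] F [ 0.1  0.7 -3. ] w 18.9 q6 1.33
cover slope [-0.35704826 -0.04615695] 72.64396139404487 [631.07437452  12.8018816 ]
top slope [-0.20859578 -0.0293617 ] 72.10039258479765
((550.076171875, 9.296684265136719), (269.90777587890625, 140.19046020507812), 3.933372735977173)
```

Run:
```python
from h import *
P=np.load('top2.npy'); z=P[...,2]
m=(z>64)&(z<84)&(abs(P[...,0]-552)<150)&(abs(P[...,1]-10)<90)
q=P[m]; A=np.c_[q[:,:2]-[552,10],np.ones(len(q))]; 
for _ in range(4):
    k=np.linalg.lstsq(A,q[:,2],rcond=None)[0]; r=abs(A@k-q[:,2]); A,q=A[r<3],q[r<3]
print('top slope',np.degrees(k[:2]),k[2]); print(cv2.minAreaRect(q[:,:2].astype(np.float32)))
```

```text
top slope [0.02622255 0.08493599] 73.12098639640489
((552.25146484375, 10.740119934082031), (270.178466796875, 140.01954650878906), 4.000957489013672)
```

{"name": "carry_out", "arguments": {
  "deltas": [
    {"x": 0.0019,"y": 0.0013,"z": -0.01,"wx": 0,"wy": 0,"wz": 0,"grip": 1},
    {"x": 0,"y": 0,"z": -0.01,"wx": 0,"wy": 0,"wz": 0,"grip": 1},
    {"x": 0,"y": 0,"z": 0,"wx": 0,"wy": 0,"wz": 0,"grip": 1},
    {"x": 0,"y": 0,"z": 0,"wx": 0,"wy": 0,"wz": 0,"grip": 1}
  ]
}}

```text
time: 38.35
tool_pos: [554.5, 10.7, 61.2]
ee_rot: [0.731, -0.682, -0.0, 0.0]
contact_force: [-0.7, -0.5, -2.9]
grip_width: 18.4
```

Run:
```python
from h import *
s=st()
p=env.read_camera('top'); P=cloud(p); z=P[...,2]
m=(z>44)&(z<64)&(abs(P[...,0]-552)<150)&(abs(P[...,1]-10)<90)
q=P[m]; A=np.c_[q[:,:2]-[552,10],np.ones(len(q))]; 
for _ in range(4):
    k=np.linalg.lstsq(A,q[:,2],rcond=None)[0]; r=abs(A@k-q[:,2]); A,q=A[r<3],q[r<3]
print('top slope',np.degrees(k[:2]),k[2]); print(cv2.minAreaRect(q[:,:2].astype(np.float32)))
```

```text
t 38.35 tcp [554.5  10.7  61.2] xang -85.99 zaxis [-2.e-04 -2.e-04 -1.e+00] F [-0.7 -0.5 -2.9] w 18.4 q6 1.33
top slope [-0.11811964  0.08535707] 52.805211542165104
((553.116455078125, 11.31610107421875), (270.45953369140625, 140.13150024414062), 3.958174228668213)
```

{"name": "carry_out", "arguments": {
  "deltas": [
    {"x": -0.0008,"y": -0.0007,"z": -0.002,"wx": 0,"wy": 0,"wz": 0,"grip": 1},
    {"x": 0,"y": 0,"z": -0.003,"wx": 0,"wy": 0,"wz": 0,"grip": 1},
    {"x": 0,"y": 0,"z": -0.003,"wx": 0,"wy": 0,"wz": 0,"grip": 1},
    {"x": 0,"y": 0,"z": -0.002,"wx": 0,"wy": 0,"wz": 0,"grip": 1},
    {"x": 0,"y": 0,"z": 0,"wx": 0,"wy": 0,"wz": 0,"grip": 1}
  ]
}}

```text
time: 39.02
tool_pos: [553.5, 10.0, 51.1]
ee_rot: [0.731, -0.682, -0.0, 0.0]
contact_force: [-0.6, 0.1, -2.3]
grip_width: 18.9
```

{"name": "carry_out", "arguments": {
  "deltas": [
    {"x": 0,"y": 0,"z": -0.003,"wx": 0,"wy": 0,"wz": 0,"grip": 1},
    {"x": 0,"y": 0,"z": -0.003,"wx": 0,"wy": 0,"wz": 0,"grip": 1},
    {"x": 0,"y": 0,"z": -0.002,"wx": 0,"wy": 0,"wz": 0,"grip": 1},
    {"x": 0,"y": 0,"z": -0.001,"wx": 0,"wy": 0,"wz": 0,"grip": 1},
    {"x": 0,"y": 0,"z": 0,"wx": 0,"wy": 0,"wz": 0,"grip": 1}
  ]
}}

```text
time: 39.65
tool_pos: [553.6, 10.0, 42.2]
ee_rot: [0.731, -0.682, -0.0, 0.0]
contact_force: [0.1, 0.4, -1.8]
grip_width: 18.7
```

{"name": "carry_out", "arguments": {
  "deltas": [
    {"x": 0,"y": 0,"z": -0.001,"wx": 0,"wy": 0,"wz": 0,"grip": 1},
    {"x": 0,"y": 0,"z": -0.001,"wx": 0,"wy": 0,"wz": 0,"grip": 1},
    {"x": 0,"y": 0,"z": 0,"wx": 0,"wy": 0,"wz": 0,"grip": 1}
  ]
}}

```text
time: 40.02
tool_pos: [553.8, 10.1, 41.7]
ee_rot: [0.732, -0.682, 0.0, -0.0]
contact_force: [-2.5, 1.1, 6.8]
grip_width: 19.0
```

{"name": "carry_out", "arguments": {
  "deltas": [
    {"x": 0,"y": 0,"z": 0,"wx": 0,"wy": 0,"wz": 0,"grip": 0.7},
    {"x": 0,"y": 0,"z": 0,"wx": 0,"wy": 0,"wz": 0,"grip": 0.3},
    {"x": 0,"y": 0,"z": 0,"wx": 0,"wy": 0,"wz": 0,"grip": 0.3},
    {"x": 0,"y": 0,"z": 0.03,"wx": 0,"wy": 0,"wz": 0,"grip": 0.3},
    {"x": 0,"y": 0,"z": 0.05,"wx": 0,"wy": 0,"wz": 0,"grip": 0.3},
    {"x": 0,"y": 0,"z": 0.05,"wx": 0,"wy": 0,"wz": 0,"grip": 0.3},
    {"x": 0,"y": -0.05,"z": 0.02,"wx": 0,"wy": 0,"wz": 0,"grip": 0.3},
    {"x": 0,"y": -0.05,"z": 0,"wx": 0,"wy": 0,"wz": 0,"grip": 0.3},
    {"x": 0,"y": -0.05,"z": 0,"wx": 0,"wy": 0,"wz": 0,"grip": 0.3},
    {"x": 0,"y": -0.05,"z": 0,"wx": 0,"wy": 0,"wz": 0,"grip": 0.3},
    {"x": 0,"y": -0.05,"z": 0,"wx": 0,"wy": 0,"wz": 0,"grip": 0.3},
    {"x": 0,"y": 0,"z": 0,"wx": 0,"wy": 0,"wz": 0,"grip": 0.3},
    {"x": 0,"y": 0,"z": 0,"wx": 0,"wy": 0,"wz": 0,"grip": 0.3}
  ]
}}

```text
time: 41.65
tool_pos: [553.4, -239.8, 189.9]
ee_rot: [0.731, -0.682, -0.0, 0.0]
contact_force: [1.1, 0.3, -0.0]
grip_width: 59.9
```

Run:
```python
from h import *
s=st()
p=env.read_camera('top'); P=cloud(p); z=P[...,2]; 
m=(z>24)&(z<44)&(abs(P[...,0]-552)<150)&(abs(P[...,1]-10)<90)
q=P[m]; A=np.c_[q[:,:2]-[552,10],np.ones(len(q))]; 
for _ in range(4):
    k=np.linalg.lstsq(A,q[:,2],rcond=None)[0]; r=abs(A@k-q[:,2]); A,q=A[r<3],q[r<3]
print('top slope',np.degrees(k[:2]),k[2]); print(cv2.minAreaRect(q[:,:2].astype(np.float32)))
for t in tops(p,zhi=40): print('t',t)
q=env.read_camera('scene'); o=np.hstack([cv2.resize(p['img'],(400,300)),cv2.resize(q['img'][180:380,180:560],(400,210))]) if 0 else None
a=cv2.resize(p['img'],(400,300)); b=cv2.resize(q['img'][170:320,210:450],(400,250)); b=cv2.copyMakeBorder(b,0,50,0,0,cv2.BORDER_CONSTANT)
cv2.imwrite('pics/f.png',np.hstack([a,b])[:,:,::-1])
```

```text
t 41.65 tcp [ 553.4 -239.8  189.9] xang -86.02 zaxis [-6.e-04  4.e-04 -1.e+00] F [ 1.1  0.3 -0. ] w 59.9 q6 1.78
top slope [0.03471608 0.06544209] 33.32595223240246
((552.4002685546875, 10.875991821289062), (270.40911865234375, 139.9561767578125), 3.9447736740112305)
t (array([437.2, 303.7]), 18.8, 18.5)
t (array([337.4,  28.3]), 19.6, 26.8)
```

View pics/f.png

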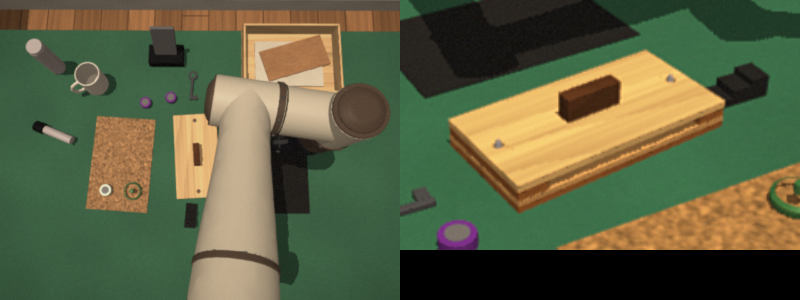

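The cover is flush: plane at z 33.3 against 33.4 at the start, with slope under 0.1°. Both pins show through the holes, at (498,145) and (671,78).

```bash
python3 -c "
from h import *
print(env.sign_off())"
```

```text
the job is handed in; nothing more can be done
None
```

The job is done and handed in at about 42 s of robot time. I laid the cover flat on the rubber mat and put spares into the four empty pockets (2, 3, 4 and 6). I then lowered the cover back over both pins.

- **Tokens:** before the cover went back, all six token tops read 24.0–24.4 mm (nominal 24). The kept tokens in pockets 1 and 5 were still in place. One spare was left over and is still on the cork mat.
- **Cover:** its top plane reads 33.3 mm, against 33.4 mm at the start, with a tilt under 0.1°. It is within about 0.5 mm of its starting position, and both pins show through the holes.
- **Lid, key and wedge:** all look unmoved in the pictures. The detector's positions before and after agree to about 6 mm, close to its accuracy, so a shift of a few millimetres would not show.
- **Disturbances:** I saw no knocked spare and no grip slip.
- **Odd reading:** the gripper read about 35 mm on the 38 mm tokens. They were held level all the same.

No check failed.

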